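# Set the wax models on their casting boards

## Robot

A 7-joint arm with a two-finger parallel gripper is mounted at the origin on the work surface. World frame = base frame: x ahead of the robot, y to its left, z up, the work surface at z = 0. Lengths are in m, angles in rad, forces in N, time in s.
With the tool pointing down it reaches from about 0.425 to 0.925 m from the base axis. Payload 6.8 kg.
Tool frame: the origin (TCP) lies at the very end of the fingers, on their centre line; the grasp point (between the pads) lies 19 mm behind it; z points along the fingers, y is the line along which they close (so a half turn about z gives the same grasp; the last joint's range is limited). The gripper opens to 85 mm and grips with 20 to 120 N. Pads are 22 mm wide; open, the fingers measure 114 mm over their backs; the gripper's body (76 mm by 85 mm) begins 54 mm behind the grasp point. The pads swing forward as they close: fully open they stand 13 mm farther back than shut.
Start: joints at [1.005, 0.477, 0.022, 1.555, -0.011, 1.109, -0.083], TCP at [0.298, -0.606, 0.231] pointing down, gripper open.
Joint ranges: [-2.96, 2.96], [-0.34, 2.1], [-1.41, 1.46], [0.24, 2.44], [-1.37, 4.51], [0.17, 1.92], [-2.96, 2.96]. Speed limits (rad/s): [2.39, 2.39, 3.14, 3.14, 3.14, 3.14, 3.14].

## Interface

Orientations are given as a unit quaternion [w, x, y, z].
In Python, from station import monitor, eyes, bot gives the robot as it stands.
- The arm moves only by the tool hand_motion, called after "Emit:" as name([rows], argument=value, ...), one row to a line, values as JSON. Schema: {"type":"object","properties":{"offsets":{"type":"array","items":{"type":"array","items":{"type":"array","items":{"type":"number"},"minItems":5,"maxItems":5},"minItems":1,"maxItems":20},"minItems":1,"maxItems":1},"clamp_n":{"type":"number"},"only":{"type":"string"},"quiet":{"type":"boolean"},"lines":{"type":"string"}},"required":["offsets"],"additionalProperties":false}. offsets is a list that holds a single list of rows (three levels of brackets), with 1 to 20 rows, each of 5 numbers: dx, dy, dz in m, then a turn about the tool's z in rad, then the opening from 0.0 (shut) to 1.0 (fully open); each row shifts and turns the commanded pose from where the row before left it, along the tool's axes as they then stand; what a row does not reach is not made up. A row lasts 1/10 s, in which the tool goes at most 0.05 m and 0.15 rad, less where a joint would pass 70% of its speed; a pose out of reach is approached as far as the arm can. The fingers move at their own pace and stop on an object; clamp_n is the grip in N (left out, the last holds). Time passes only in rows, so rows that do not move let the fingers close. The tool returns the time, the measured TCP pose, the force, the opening and the grip force at its end. only (a regular expression) keeps the lines of the reply that match it, lines (a string "A,B") keeps lines A to B, and quiet returns only ok. Input that does not fit is refused with a message, and nothing moves.
- monitor.get_obs(): the state, without advancing time (a new reading comes with each control period).
- eyes.read_camera(name): name is "side" or "top" or "wrist"; returns the picture (384x512x3 uint8, blue, green, red); there is no depth.
- eyes.camera_info(name): a dict with "vertical_fov" (degrees; the focal length in pixels is half the picture's height over the tangent of half this angle, whatever the lens; pixels are square), "cx", "cy" (the principal point, pixels), "view" (4x4, takes a point from world to camera coordinates); the wrist camera has in their place "hand_eye" (4x4, takes a point from camera to tool coordinates, whose origin is the TCP and whose axes are the flange's). Camera axes: x right, y up, looking along -z (the intrinsics and any distortion apply to the point x, -y, -z); pixel columns grow to the right and rows downward; lengths in m; the calibration is good to about 2 mm. A picture is of the moment at which its call begins: read the wrist's pose just before it. camera_info takes no time and is no camera call.
- bot.hand_in(): hands the job in; it is judged then, once.
The state is a dict: "t": time; "q": joint angles; "joint_vel": joint speeds; "joint_torque": joint torques, N m; "eef_pos": TCP position; "tool_rot": TCP orientation; "contact_force": force on the tool from outside, world axes, zero at the start; "torque": the same for the moment, N m; "gripper_width": opening from 0.0 (shut) to 1.0 (fully open); "grasp_force": force on a finger pad.
Only numpy, scipy, OpenCV 4.12 (cv2) and the standard library are available. Lean on these libraries where they do the work, as an engineer would, in place of code of your own. Each camera call takes 0.05 s, during which the arm holds its last target. There are 200 camera calls.

## Task

Stand each of the four wax models on the wooden casting board whose black outline has the shape of its white plinth (round, square, cross or oblong), upright, centred on the outline and turned to fit it. Set them down gently: do not drop them or tip them over, and leave the tape roll and the green pot where they are.

Things in the scene. Friction and masses are not known exactly. Their poses are not given: they have to be found in the camera images.
- figure: Dark red wax robed figure on a ROUND white plinth, 56 mm diameter, 14 mm high; 97 mm tall in all. Its body is an upright cylinder, 34 mm diameter, from 34 to 74 mm above the underside (grip about 60 mm up), flaring to 48 mm below that; a round head on top. Loose, upright, about 0.2 kg. Origin: centre of the plinth's underside, z up.
- bust: Dark red wax bust on a SQUARE white plinth, 50 x 50 mm, 14 mm high; 95 mm tall in all. The chest is a block 28 mm (x) by 42 mm (y), from 14 to 58 mm above the underside (grip across y, 45 mm up); a round head on top looks to -x. Plinth sides along x and y. Loose, upright, about 0.2 kg. Origin: centre of the plinth's underside, z up.
- finial: Dark red wax pinnacle on a CROSS-shaped white plinth, arms along x and y, 68 mm tip to tip, 24 mm wide, 14 mm high; 102 mm tall in all. Its shaft is a square post 26 x 26 mm, sides along x and y, from 14 to 76 mm above the underside (grip about 60 mm up). Loose, upright, about 0.2 kg. Origin: centre of the plinth's underside, z up.
- cat: Dark red wax lying cat on an OBLONG white plinth, 74 mm (x) by 36 mm (y), 14 mm high; 75 mm tall in all. Its body is a block 56 mm (x, middle at x = +3) by 28 mm (y), from 14 to 48 mm above the underside (grip across y, 40 mm up); 26 mm head at x = -22 mm, top at 69 mm. Loose, upright, about 0.2 kg. Origin: centre of the plinth's underside, z up.
- board_round: Casting board with a ROUND black outline. Light wood, 96 x 96 x 8 mm, fixed. The black line is painted, 4 mm wide, 2.5 mm outside the plinth's edge, flat. Origin: centre of the board's underside, under the outline's centre; top at z = 8 mm; x and y along the board's edges.
- board_square: Casting board with a SQUARE black outline, sides along x and y. Light wood, 96 x 96 x 8 mm, fixed. The black line is painted, 4 mm wide, 2.5 mm outside the plinth's edge, flat. Origin: centre of the board's underside, under the outline's centre; top at z = 8 mm; x and y along the board's edges.
- board_cross: Casting board with a CROSS-shaped black outline, arms along x and y. Light wood, 96 x 96 x 8 mm, fixed. The black line is painted, 4 mm wide, 2.5 mm outside the plinth's edge, flat. Origin: centre of the board's underside, under the outline's centre; top at z = 8 mm; x and y along the board's edges.
- board_oblong: Casting board with an OBLONG black outline, long side along x. Light wood, 96 x 96 x 8 mm, fixed. The black line is painted, 4 mm wide, 2.5 mm outside the plinth's edge, flat. Origin: centre of the board's underside, under the outline's centre; top at z = 8 mm; x and y along the board's edges.
- tape: Bystander: roll of brown tape lying flat, 84 mm outside diameter, 45 mm high, on the table beyond the work. Loose. Origin: centre of its underside.
- pot: Bystander: open light-green cooking pot, 120 mm across the rim, 188 mm along its y over two black side handles, 75 mm high, on the table to the right (-y) of the work. Loose. Origin: centre of its underside.
There are look-alikes about, which are no part of the job. What is shaped like the bust but blue or purple is not meant.

How it is judged:
By the outcome, as a careful person would: the job done as asked, in the order asked, and still so for the second after the job is handed in, with the robot touching nothing.
It also fails if it takes over 112 s, if anything falls off the work surface, if the arm or the gripper's body presses on something with over 40 N, if the wrist force passes 120 N, or if a joint passes its speed limit or range.

## Working session

There is one attempt and no reset: what is moved stays moved. The work goes in short steps, Python scripts to look and compute and a tool call to move; the robot and the scene stay as the last step left them, time stands still between calls to the robot, and variables do not carry over. Pictures are saved under pics/ and viewed, at most 14 in all, crops included, and the job is handed in when it is done.

```bash
ls; mkdir -p pics; python3 - <<'E'
from station import monitor, eyes, bot
import cv2, numpy as np
np.set_printoptions(precision=4,suppress=True)
o=monitor.get_obs(); print(o)
for n in ("side","top","wrist"):
    im=eyes.read_camera(n); cv2.imwrite(f"pics/{n}0.png",im); print(n,eyes.camera_info(n))
E
```

```text
pics
{'t': 0.0, 'q': array([ 1.0048,  0.4778,  0.0224,  1.5564, -0.0115,  1.1093, -0.0831]), 'joint_vel': array([-0.0003,  0.0002,  0.0014, -0.0012, -0.0011,  0.0003, -0.0003]), 'joint_torque': array([ -0.0004, -59.6448,   1.6077, -28.12  ,   0.0125,   0.0094,
        -0.0001]), 'eef_pos': array([ 0.2981, -0.605 ,  0.2303]), 'tool_rot': array([-0.0009,  0.9739,  0.2269, -0.0003]), 'contact_force': array([ 0.5213, -0.0634, -0.484 ]), 'torque': array([-0.0134,  0.0096, -0.0172]), 'grasp_force': 0.0, 'gripper_width': 1.0008118158785444}
side {'vertical_fov': 48.00352768256539, 'cx': 252.76470883185357, 'cy': 192.96479105130965, 'view': array([[-0.9832, -0.1826,  0.0044,  0.5281],
       [ 0.0918, -0.4731,  0.8762, -0.1255],
       [-0.1579,  0.8619,  0.4819, -0.9134],
       [ 0.    ,  0.    ,  0.    ,  1.    ]])}
top {'vertical_fov': 55.51305683115621, 'cx': 256.1883934552623, 'cy': 193.7789563078063, 'view': array([[-0.0087, -0.9997,  0.0217, -0.1226],
       [ 0.9971, -0.007 ,  0.0752, -0.5415],
       [-0.075 ,  0.0223,  0.9969, -1.1731],
       [ 0.    ,  0.    ,  0.    ,  1.    ]])}
wrist {'vertical_fov': 58.46386622853628, 'cx': 251.47531087088976, 'cy': 196.71228763694845, 'hand_eye': array([[ 0.0001,  0.9546,  0.2979,  0.0751],
       [ 1.    , -0.0002,  0.0002,  0.0005],
       [ 0.0003,  0.2979, -0.9546, -0.1422],
       [ 0.    ,  0.    ,  0.    ,  1.    ]])}
```

View pics/top0.png

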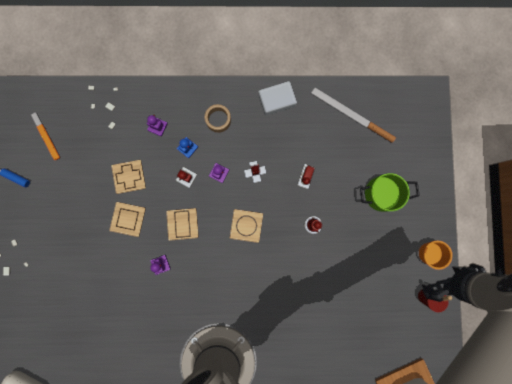

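View pics/side0.png

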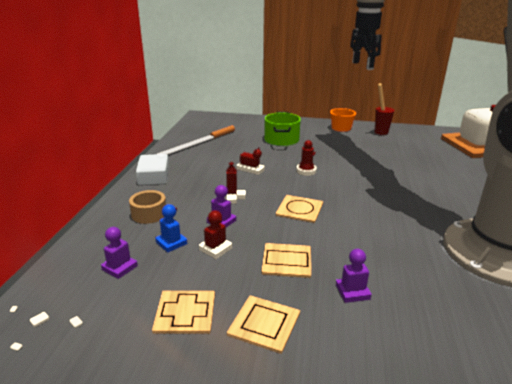

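The top view shows the red models on white plinths: bust (185,176), finial (255,171), cat (307,176) and figure (314,224). The boards are cross (128,177), square (127,219), oblong (182,224) and round (246,226). The bust look-alikes are purple at (157,124), (218,172) and (159,265), and blue at (187,147). Only (185,176) is dark red with a white plinth. The side view agrees, with the bust at (214,232).

```bash
cat > h.py <<'E'
from station import monitor, eyes, bot
import cv2, numpy as np
from scipy.spatial.transform import Rotation as R
np.set_printoptions(precision=4,suppress=True)
def cam(name):
    """picture + K + camera->world pose (cv axes: x right, y down, z ahead)"""
    o=monitor.get_obs(); im=eyes.read_camera(name); i=eyes.camera_info(name)
    f=im.shape[0]/2/np.tan(np.radians(i["vertical_fov"]/2))
    if name=="wrist":
        T=np.eye(4); T[:3,:3]=R.from_quat(np.roll(o["tool_rot"],-1)).as_matrix(); T[:3,3]=o["eef_pos"]
        T=T@np.array(i["hand_eye"])
    else: T=np.linalg.inv(i["view"])
    T=T@np.diag([1,-1,-1,1])
    return im,(f,i["cx"],i["cy"],T)
def rays(c,px):
    f,cx,cy,T=c; px=np.atleast_2d(np.asarray(px,float))
    d=np.c_[(px[:,0]-cx)/f,(px[:,1]-cy)/f,np.ones(len(px))]@T[:3,:3].T
    return T[:3,3],d
def plane(c,px,z):
    p,d=rays(c,px); return p+d*((z-p[2])/d[:,2])[:,None]
def proj(c,P):
    f,cx,cy,T=c; q=(np.atleast_2d(P)-T[:3,3])@T[:3,:3]
    return np.c_[q[:,0]/q[:,2]*f+cx,q[:,1]/q[:,2]*f+cy]
def tri(c1,p1,c2,p2):
    """point nearest to two rays, and their gap"""
    a,u=rays(c1,p1); b,v=rays(c2,p2); u=u[0];v=v[0]
    s=np.linalg.lstsq(np.c_[u,-v],b-a,rcond=None)[0]
    return (a+s[0]*u+b+s[1]*v)/2, np.linalg.norm(a+s[0]*u-b-s[1]*v)
def masks(im):
    h,s,v=cv2.split(cv2.cvtColor(im,cv2.COLOR_BGR2HSV))
    return {"wood":((h>8)&(h<28)&(s>70)&(v>140)).astype(np.uint8)*255,
     "white":((s<50)&(v>150)).astype(np.uint8)*255,
     "red":(((h<8)|(h>172))&(s>120)&(v>35)).astype(np.uint8)*255}
def blobs(m,amin,amax=1e9):
    cs,_=cv2.findContours(m,cv2.RETR_EXTERNAL,cv2.CHAIN_APPROX_NONE)
    return [c for c in cs if amin<cv2.contourArea(c)<amax]
E
python3 - <<'E'
from h import *
for n,zs in (("top",dict(wood=.008,white=.014,red=.05)),("side",dict(wood=.008,white=.014,red=.05))):
    im,c=cam(n); print(n,c[3][:3,3],c[0])
    for k,m in masks(im).items():
        for b in blobs(m,40,2500):
            (x,y),wh,a=cv2.minAreaRect(b); print(k,np.round([x,y]),np.round(wh),round(a),plane(c,[x,y],zs[k])[0][:2])
E
```

```text
top [ 0.4509 -0.1002  1.2129] 364.831086835354
wood [405. 372.] [56. 22.] 0 [-0.0377 -0.6018]
wood [438. 255.] [28. 27.] 90 [ 0.3344 -0.7251]
wood [246. 225.] [30. 30.] 9 [ 0.4373 -0.0929]
wood [182. 224.] [30. 30.] 86 [0.4447 0.1174]
wood [127. 219.] [30. 30.] 13 [0.4621 0.2967]
wood [128. 176.] [29. 30.] 80 [0.6024 0.296 ]
wood [ 47. 142.] [38.  6.] 62 [0.7198 0.5618]
wood [381. 131.] [30.  4.] 32 [ 0.7512 -0.5527]
wood [217. 116.] [23. 24.] 90 [0.8028 0.0023]
white [ 12. 380.] [ 6. 20.] 90 [-0.038   0.6426]
white [247. 367.] [11. 34.] 10 [-0.0109 -0.094 ]
white [192. 350.] [14. 54.] 25 [0.043  0.0802]
white [186. 177.] [15. 15.] 29 [0.5985 0.1043]
white [341. 107.] [65.  6.] 32 [ 0.833  -0.4142]
white [277.  96.] [23. 32.] 73 [ 0.8702 -0.2013]
white [82. 66.] [16. 23.] 90 [0.9745 0.4546]
white [313.  70.] [24. 24.] 38 [ 0.9623 -0.3233]
white [101.  30.] [12. 14.] 90 [1.0999 0.3927]
red [432. 302.] [31. 14.] 19 [ 0.1909 -0.6774]
red [314. 225.] [12. 11.] 45 [ 0.4381 -0.3089]
red [184. 176.] [13.  7.] 27 [0.5973 0.1047]
red [308. 175.] [ 8. 18.] 18 [ 0.5984 -0.2921]
side [0.3865 0.8
[... 272 characters left out ...]
23. 130.] [ 4. 23.] 72 [ 0.7516 -0.5787]
wood [343. 119.] [22. 26.] 90 [ 0.3341 -0.7777]
white [ 16. 346.] [ 8. 10.] 45 [0.8337 0.4254]
white [ 75. 321.] [10. 10.] 51 [0.7704 0.3603]
white [ 39. 318.] [ 8. 19.] 63 [0.8345 0.3655]
white [475. 264.] [13.  5.] 27 [0.0762 0.0742]
white [215. 247.] [14. 32.] 88 [0.5956 0.1158]
white [236. 195.] [ 8. 21.] 66 [ 0.6029 -0.1134]
white [250. 167.] [28.  7.] 2 [ 0.5977 -0.2811]
white [175. 156.] [22. 83.] 73 [ 0.8361 -0.3125]
red [214. 229.] [36. 20.] 90 [0.6003 0.102 ]
red [231. 177.] [30. 10.] 90 [ 0.62   -0.1391]
red [251. 159.] [17. 22.] 75 [ 0.5916 -0.2621]
red [307. 155.] [13. 29.] 4 [ 0.4379 -0.3204]
red [384. 120.] [18. 28.] 4 [ 0.198  -0.6653]
```

View pics/wrist0.png

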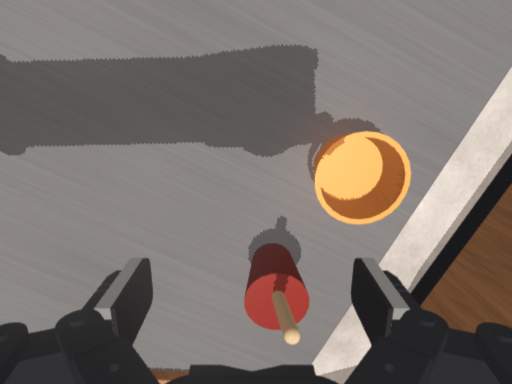

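The wrist view shows the red mug at (275,300), the orange bucket at (362,178) and both fingers at the bottom edge. The two fixed cameras agree on the coarse poses. I'm flying to a look-out point over the figure and cat.

Emit:
hand_motion([
  [[0.039,-0.023,0,0,1],[0.039,-0.023,0,0,1],[0.039,-0.023,0,0,1],[0.039,-0.023,0,0,1],[0.039,-0.023,0,0,1],[0.039,-0.023,0,0,1],[0.039,-0.023,0,0,1],[0.039,-0.023,0,0,1],[0,0,0,0,1],[0,0,0,0,1]],
])

```text
t: 1.25
eef_pos: [0.4975, -0.3014, 0.2313]
tool_rot: [-0.0, 0.974, 0.228, -0.0]
contact_force: [-1.2, 0.0, -0.0]
gripper_width: 1.002
grasp_force: 0.0
```

```bash
python3 - <<'E'
from h import *
im,c=cam("wrist"); np.savez("w1.npz",im=im,c=np.array(c,dtype=object)); cv2.imwrite("pics/w1.png",im)
for k,z in (("white",.014),("red",.05)):
    for b in blobs(masks(im)[k],150,6000):
        (x,y),wh,a=cv2.minAreaRect(b); print(k,np.round([x,y]),np.round(wh),round(a),plane(c,[x,y],z)[0][:2])
E
```

```text
white [239. 211.] [51. 42.] 5 [ 0.4435 -0.3129]
white [ 66. 139.] [113. 134.] 26 [ 0.4347 -0.1173]
white [292.  69.] [40. 81.] 45 [ 0.6001 -0.2954]
white [136.  12.] [23. 71.] 90 [ 0.5793 -0.1396]
red [236. 238.] [32. 33.] 45 [ 0.4279 -0.3184]
red [294.  69.] [28. 74.] 45 [ 0.5973 -0.2943]
```

View pics/w1.png

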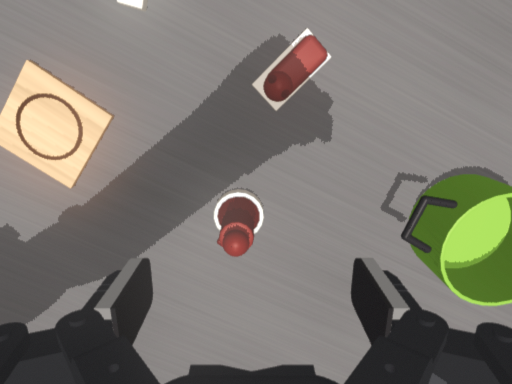

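This wrist view shows the figure's plinth at (239,213) with its head at (236,240). The cat's plinth is at (292,69), head toward the lower left, and the round outline is at (50,126). Next I fit the figure's plinth and the round outline, and check heights by triangulating with the side camera.

```bash
cat >> h.py <<'E'
def circfit(P,r0):
    """centre, radius of points on the plane, outliers dropped"""
    from scipy.optimize import least_squares
    s=least_squares(lambda p:np.hypot(P[:,0]-p[0],P[:,1]-p[1])-p[2],[*P[:,:2].mean(0),r0],loss="soft_l1",f_scale=.0006)
    return s.x,np.sqrt(np.median(s.fun**2))
def plinth_pts(c,b,zt,zb,ctr):
    """outline points of an upright block: away from the camera its top edge shows, near the camera its bottom edge"""
    px=b.reshape(-1,2).astype(float); cc=c[3][:2,3]-ctr; cc/=np.linalg.norm(cc)
    t=plane(c,px,zt); lo=plane(c,px,zb); s=(((t+lo)/2)[:,:2]-ctr)@cc
    k=np.abs(s)>.008
    return np.where((s>0)[:,None],lo,t)[k]
def to_tool(P):
    """world point -> tool axes, from the TCP as it stands"""
    o=monitor.get_obs(); return R.from_quat(np.roll(o["tool_rot"],-1)).as_matrix().T@(np.asarray(P)-o["eef_pos"])
def ink(im,c,ctr,z=.008,half=.047):
    """black-outline mask within a board (world centre)"""
    sq=proj(c,[[ctr[0]+half*np.cos(a),ctr[1]+half*np.sin(a),z] for a in np.linspace(0,6.28,40)]).astype(np.int32)
    m=np.zeros(im.shape[:2],np.uint8); cv2.fillConvexPoly(m,sq,255)
    return ((im[...,2]<110)&(m>0)).astype(np.uint8)*255
E
python3 - <<'E'
from h import *
d=np.load("w1.npz",allow_pickle=True); im,c=d["im"],tuple(d["c"])
M=masks(im)
b=max(blobs(M["white"][150:280,200:280].copy(),100),key=cv2.contourArea)+[200,150]
ctr=np.array([.44,-.31])
for _ in range(3):
    P=plinth_pts(c,b,.014,0,ctr); s,e=circfit(P,.028); ctr=s[:2]
print("figure plinth",s,e)
I=ink(im,c,[.436,-.092]); k=blobs(I,300); o=max(k,key=cv2.contourArea)
s,e=circfit(plane(c,o.reshape(-1,2),.008),.034); print("round outline outer",s,e)
# heights
ims,cs=cam("side"); imt,ct=cam("top")
bo=np.array([56,126]) 
for n,i2,c2 in (("side",ims,cs),("top",imt,ct)):
    q=ink(i2,c2,[.437,-.092],half=.042); bb=max(blobs(q,20),key=cv2.contourArea)
    e2=cv2.fitEllipse(bb)[0]; e1=cv2.fitEllipse(o)[0]
    print(n,"round outline",e1,e2,tri(c,e1,c2,e2))
    # figure head/top: red blob
    r=[x for x in blobs(masks(i2)["red"],20) if np.linalg.norm(np.mean(x.reshape(-1,2),0)-proj(c2,[.438,-.31,.05])[0])<25]
    print("red box",[cv2.boundingRect(x) for x in r])
print("red wrist",[cv2.boundingRect(x) for x in blobs(M["red"],100)])
E
```

```text
figure plinth [ 0.4362 -0.3157  0.0265] 0.001575564682545432Traceback (most recent call last):
  File "<stdin>", line 9, in <module>
ValueError: max() iterable argument is empty
```

```bash
python3 - <<'E'
from h import *
d=np.load("w1.npz",allow_pickle=True); im,c=d["im"],tuple(d["c"])
print(proj(c,[[.436,-.092,.008],[.436,-.31,.0],[.436,-.31,.095]]))
print(im[126,10:30].tolist()); 
print(im[180:240,239].tolist())
ims,cs=cam("side"); imt,ct=cam("top"); print(proj(cs,[.436,-.092,.008]),proj(ct,[.436,-.092,.008]))
x=np.vstack([cv2.resize(im[170:280,180:300],(480,440),interpolation=cv2.INTER_NEAREST)]); cv2.imwrite("pics/w1f.png",x)
E
```

```text
[[ 46.2801 126.6545]
 [234.1087 211.1524]
 [228.9205 247.1884]]
[[183, 229, 255], [184, 229, 255], [184, 229, 255], [184, 228, 255], [183, 227, 255], [174, 218, 253], [103, 136, 170], [67, 88, 122], [62, 84, 120], [68, 92, 127], [109, 146, 182], [178, 223, 255], [186, 231, 255], [188, 233, 255], [189, 234, 255], [188, 233, 255], [187, 233, 255], [186, 231, 255], [186, 231, 255], [186, 231, 255]]
[[132, 135, 139], [133, 135, 139], [132, 134, 138], [133, 135, 139], [133, 136, 140], [133, 136, 140], [134, 136, 141], [134, 135, 141], [113, 114, 119], [122, 129, 137], [134, 144, 152], [143, 154, 162], [193, 201, 205], [251, 251, 252], [255, 255, 255], [255, 255, 255], [198, 198, 207], [103, 105, 133], [63, 67, 104], [61, 65, 103], [61, 65, 102], [62, 65, 103], [62, 65, 102], [63, 66, 103], [63, 67, 104], [62, 66, 102], [62, 66, 102], [62, 65, 100], [61, 65, 95], [63, 67, 95], [62, 65, 93], [62, 66, 94], [63, 66, 95], [62, 66, 94], [63, 66, 95], [63, 66, 95], [61, 65, 95], [61, 65, 94], [63, 67, 96], [62, 65, 95], [62, 65, 96], [63, 67, 103], [71, 74, 133], [92, 99, 180], [101, 109, 194], [100, 109, 192], [79, 84, 152], [68, 72, 126], [66, 70, 122], [65, 70, 120], [61, 65, 103], [60, 64, 98], [61, 64, 104], [61, 65, 111], [61, 65, 118], [63, 67, 125], [64, 68, 131], [65, 70, 136], [65, 69, 140], [66, 71, 145]]
[[300.1548 207.2288]] [[245.7852 225.8696]]
```

View pics/w1f.png

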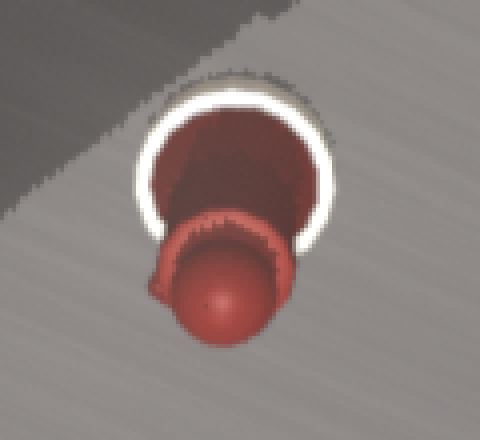

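The crop shows the figure's saturated white plinth top (crop 135–335 × 88–250), with the dimmer side face above it. So a brightness threshold isolates the top edge.

```bash
sed -i 's/im\[...,2\]<110/im[...,2]<185/; s/(s<50)&(v>150)/(s<50)\&(v>205)/' h.py; python3 - <<'E'
from h import *
d=np.load("w1.npz",allow_pickle=True); im,c=d["im"],tuple(d["c"])
M=masks(im)
b=max(blobs(M["white"][150:280,200:280].copy(),50),key=lambda b:cv2.arcLength(b,True))+[200,150]
hv=cv2.convexHull(b)
s,e=circfit(plane(c,hv.reshape(-1,2),.014),.028); print("figure plinth",s,e,"tool",to_tool([s[0],s[1],.041]))
I=ink(im,c,[.436,-.092],half=.043); o=max(blobs(I,300),key=cv2.contourArea)
s,e=circfit(plane(c,o.reshape(-1,2),.008),.034); print("round outline outer",s,e)
e1=cv2.fitEllipse(o)[0]
for n in ("side","top"):
    i2,c2=cam(n); q=ink(i2,c2,[.437,-.092],half=.042); bb=max(blobs(q,20),key=cv2.contourArea)
    e2=cv2.fitEllipse(bb)[0]; print(n,"round outline",e1,e2,tri(c,e1,c2,e2))
    r=[x for x in blobs(masks(i2)["red"],20) if np.linalg.norm(np.mean(x.reshape(-1,2),0)-proj(c2,[.438,-.31,.05])[0])<25]
    print("red box",[cv2.boundingRect(x) for x in r])
    if n=="side":
        x,y,w,h=cv2.boundingRect(r[0]); print("head",tri(c,[236,241],c2,[x+w/2,y+4]))
E
```

```text
figure plinth [ 0.4381 -0.3149  0.0275] 9.74292971395313e-05 tool [-0.0563 -0.0159  0.1902]
round outline outer [ 0.4368 -0.0947  0.0339] 0.00025503938380419793Traceback (most recent call last):
  File "<stdin>", line 11, in <module>
ValueError: max() iterable argument is empty
```

Emit:
hand_motion([
  [[-0.028,-0.008,0,0,1],[-0.028,-0.008,0.01,0,1],[0,0,0.04,0,1],[0,0,0.04,0,1],[0,0,0.04,0,1],[0,0,0.03,0,1],[0,0,0.02,0,1],[0,0,0.013,0,1],[0,0,0,0,1],[0,0,0,0,1]],
], clamp_n=25)

```text
t: 2.45
eef_pos: [0.4398, -0.3137, 0.0389]
tool_rot: [0.0, 0.974, 0.226, 0.0]
contact_force: [0.3, 0.9, -0.3]
gripper_width: 1.003
grasp_force: 0.0
```

```bash
python3 - <<'E'
from h import *
print(to_tool([.4381,-.3149,.038]))
i2,c2=cam("side"); cv2.imwrite("pics/s1.png",cv2.resize(i2[60:260,200:400],(600,600)))
E
```

```text
[-0.002   0.0003  0.0009]
```

View pics/s1.png

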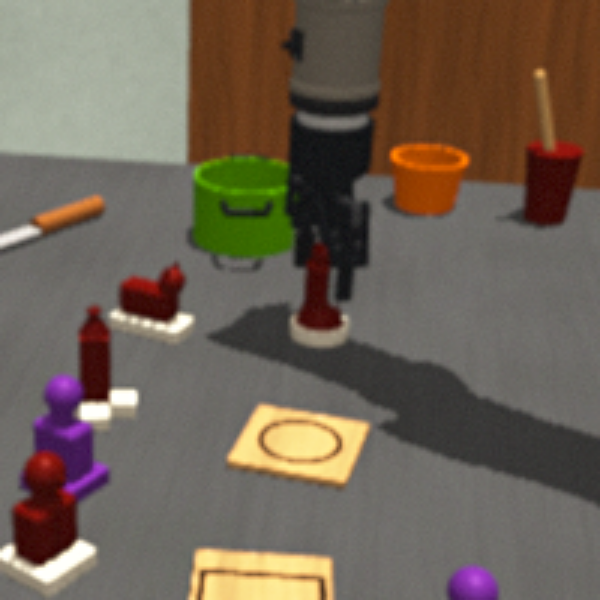

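The side view shows the open fingers straddling the figure at crop (318,300), upright and clear. I correct x by 2 mm and close.

Emit:
hand_motion([
  [[-0.002,0,0.001,0,1],[0,0,0,0,0.6],[0,0,0,0,0],[0,0,0,0,0],[0,0,0,0,0],[0,0,0,0,0],[0,0,0,0,0],[0,0,0,0,0]],
], clamp_n=30)

```text
t: 3.3
eef_pos: [0.438, -0.314, 0.0376]
tool_rot: [0.0, 0.974, 0.227, 0.0]
contact_force: [-0.4, -0.7, 4.2]
gripper_width: 0.389
grasp_force: 31.0
```

Emit:
hand_motion([
  [[0,0,-0.02,0,0],[0,0,-0.03,0,0],[0.01,-0.02,-0.02,0,0],[0.019,-0.039,0,0,0],[0.019,-0.039,0,0,0],[0.019,-0.04,0,0,0],[0.019,-0.039,0,0,0],[0.01,-0.021,0.02,0,0],[0,0,0.02,0,0],[0,0,0,0,0],[0,0,0,0,0]],
])

```text
t: 4.4
eef_pos: [0.4358, -0.0941, 0.0671]
tool_rot: [-0.0, 0.974, 0.227, -0.001]
contact_force: [0.3, 0.9, -1.6]
gripper_width: 0.394
grasp_force: 30.7
```

```bash
python3 - <<'E'
from h import *
im,c=cam("wrist"); np.savez("w2.npz",im=im,c=np.array(c,dtype=object)); cv2.imwrite("pics/w2.png",im)
print(to_tool([.4368,-.0947,.0456]), proj(c,[.4368,-.0947,.008]))
E
```

```text
[0.0002 0.0004 0.022 ] [[252.2426 214.4299]]
```

View pics/w2.png

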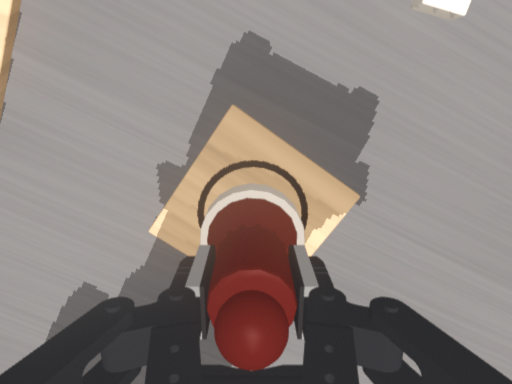

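The wrist view shows the held plinth's front arc at (252,190–240) above the round outline, whose centre is at (252,214). I measure the offset between them directly.

```bash
python3 - <<'E'
from h import *
d=np.load("w2.npz",allow_pickle=True); im,c=d["im"],tuple(d["c"])
h,s,v=cv2.split(cv2.cvtColor(im,cv2.COLOR_BGR2HSV))
print(im[180:204,252].tolist()); print(im[156:172,252].tolist())
np.save("x.npy",v)
m=((s<60)&(v>165)).astype(np.uint8)*255; m[:180]=0; m[245:]=0; m[:,:196]=0; m[:,310:]=0
b=max(blobs(m,50),key=lambda b:cv2.arcLength(b,True)); hv=cv2.convexHull(b).reshape(-1,2); hv=hv[hv[:,1]<236]
s1,e=circfit(plane(c,hv,.0435),.028); print("held",s1,e)
I=((v<95)).astype(np.uint8)*255; 
sel=np.zeros_like(I); cv2.ellipse(sel,(252,214),(60,60),0,180,360,255,-1); cv2.ellipse(sel,(252,214),(44,44),0,0,360,0,-1)
p=cv2.findNonZero(cv2.bitwise_and(I,sel)).reshape(-1,2); p=p[(p[:,1]<212)]
s2,e=circfit(plane(c,p,.008),.0325); print("ring mid",s2,e)
print(to_tool([*s2[:2],0])-to_tool([*s1[:2],0]))
E
```

```text
[[128, 165, 197], [129, 167, 199], [131, 168, 198], [142, 165, 186], [149, 164, 177], [151, 165, 176], [151, 165, 176], [152, 166, 177], [153, 167, 178], [160, 173, 185], [194, 207, 217], [204, 217, 227], [203, 217, 228], [203, 217, 227], [203, 216, 227], [203, 216, 227], [203, 216, 227], [195, 209, 221], [134, 147, 169], [68, 80, 125], [56, 68, 118], [55, 67, 119], [53, 66, 117], [54, 66, 117]]
[[132, 171, 202], [133, 171, 203], [133, 171, 203], [128, 167, 198], [87, 115, 142], [62, 77, 93], [59, 71, 86], [58, 71, 87], [58, 71, 86], [59, 71, 87], [69, 88, 107], [115, 150, 180], [127, 164, 195], [129, 166, 197], [128, 166, 196], [128, 166, 196]]
held [ 0.4396 -0.0931  0.0264] 0.0002029458320720209
ring mid [ 0.4368 -0.0947  0.0325] 0.0007540342729140446
[-0.0032  0.0002  0.    ]
```

```bash
python3 - <<'E'
from h import *
d=np.load("w2.npz",allow_pickle=True); im,c=d["im"],tuple(d["c"])
h,s,v=cv2.split(cv2.cvtColor(im,cv2.COLOR_BGR2HSV))
m=((s<60)&(v>202)).astype(np.uint8)*255; m[:180]=0; m[245:]=0; m[:,:196]=0; m[:,310:]=0
b=max(blobs(m,20),key=lambda b:cv2.arcLength(b,True)); hv=cv2.convexHull(b).reshape(-1,2); hv=hv[hv[:,1]<236]
s1,e=circfit(plane(c,hv,.0435),.028); print("held",s1,e,hv.min(0),hv.max(0))
print(to_tool([.4368,-.0947,0])-to_tool([*s1[:2],0]))
E
```

```text
held [ 0.4357 -0.0949  0.0274] 6.488999041777631e-05 [201 190] [303 229]
[ 0.0011  0.0003 -0.    ]
```

Emit:
hand_motion([
  [[0.001,0,0.01,0,0],[0,0,0.006,0,0],[0,0,0.003,0,0],[0,0,0.002,0,0],[0,0,0,0,0],[0,0,0,0,0]],
])

```text
t: 5.05
eef_pos: [0.4374, -0.0934, 0.0464]
tool_rot: [0.0, 0.974, 0.227, 0.0]
contact_force: [0.5, 0.2, -1.8]
gripper_width: 0.387
grasp_force: 30.7
```

Emit:
hand_motion([
  [[0,0,0.001,0,0],[0,0,0,0,0],[0,0,0,0,0]],
])

```text
t: 5.35
eef_pos: [0.4376, -0.0934, 0.0456]
tool_rot: [0.0, 0.974, 0.227, 0.0]
contact_force: [0.3, -0.7, 0.7]
gripper_width: 0.389
grasp_force: 30.9
```

Emit:
hand_motion([
  [[0,0,0,0,0.5],[0,0,0,0,0.6],[0,0,0,0,0.75],[0,0,0,0,0.75],[0,0,0,0,0.75],[0,0,0,0,0.75]],
])

```text
t: 5.95
eef_pos: [0.4373, -0.0934, 0.0453]
tool_rot: [0.0, 0.974, 0.227, 0.0]
contact_force: [-0.6, -0.4, 0.5]
gripper_width: 0.753
grasp_force: 0.0
```

Emit:
hand_motion([
  [[0,0,-0.03,0,0.8],[0,0,-0.045,0,1],[0,0,-0.045,0,1],[0.007,0.046,-0.01,0,1],[0.007,0.046,-0.01,0,1],[0.007,0.046,-0.01,0,1],[0.007,0.046,0,0,1],[0.007,0.046,0,0,1],[0,0,0,0.131,1],[0,0,0,0.131,1],[0,0,0,0.131,1],[0,0,0,0.131,1],[0,0,0,0.131,1],[0,0,0,0.131,1],[0,0,0,0,1],[0,0,0,0,1]],
])

```text
t: 7.55
eef_pos: [0.5703, -0.284, 0.1951]
tool_rot: [0.0, 0.987, -0.162, -0.0]
contact_force: [-0.0, 0.3, 0.1]
gripper_width: 0.999
grasp_force: 0.0
```

```bash
python3 - <<'E'
from h import *
im,c=cam("wrist"); np.savez("w3.npz",im=im,c=np.array(c,dtype=object)); cv2.imwrite("pics/w3.png",im)
ims,cs=cam("side"); cv2.imwrite("pics/s3.png",ims)
E
```

```text
(no output)
```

View pics/w3.png

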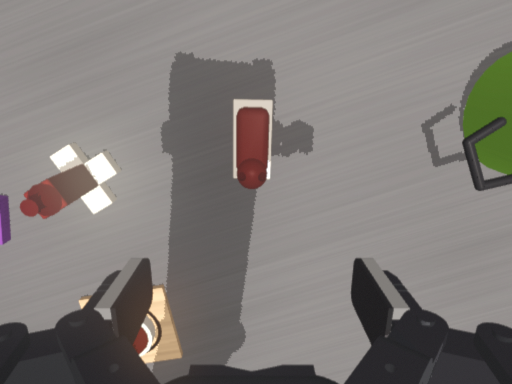

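The wrist view shows the cat's plinth with corners near (234,99), (272,101), (270,179) and (233,178), head downward. The finial's cross is at (82,178), and the figure stands inside its ring at the lower left.

```bash
cat >> h.py <<'E'
def rect(c,px,z):
    """centre, sides, azimuth (deg) of the smallest rectangle about the points on plane z"""
    P=plane(c,np.asarray(px).reshape(-1,2),z)[:,:2]; P0=P.mean(0)
    (x,y),(w,h),a=cv2.minAreaRect(((P-P0)*1000).astype(np.float32))
    if h>w: w,h,a=h,w,a+90
    return np.r_[P0+np.array([x,y])/1000,w,h,(a+90)%180-90]
E
python3 - <<'E'
from h import *
d=np.load("w3.npz",allow_pickle=True); im,c=d["im"],tuple(d["c"])
print(im[140,226:242].tolist())
h,s,v=cv2.split(cv2.cvtColor(im,cv2.COLOR_BGR2HSV))
for t in (190,205):
    m=((s<60)&(v>t)).astype(np.uint8)*255; m[:,:215]=0; m[:,290:]=0; m[200:]=0
    p=np.vstack([b.reshape(-1,2) for b in blobs(m,5)]); r=rect(c,p,.014); print("cat",r)
o=monitor.get_obs(); q=o["tool_rot"]; print("tool x az",np.degrees(2*np.arctan2(q[2],q[1])),"tool",to_tool([r[0],r[1],.021]))
ims=cv2.imread("pics/s3.png"); cs=cam("side")[1]
for b in blobs(masks(ims)["red"],30): print("side red",cv2.boundingRect(b),b[b[:,0,1].argmin()][0])
for b in blobs(masks(im)["red"],100): print("wrist red",cv2.boundingRect(b),b[b[:,0,1].argmax()][0])
for b in blobs(masks(ims)["wood"],300): print("side wood",cv2.minAreaRect(b)[0],cv2.approxPolyDP(b,6,True).reshape(-1,2).tolist())
E
```

```text
[[93, 94, 99], [93, 94, 99], [93, 94, 98], [91, 92, 97], [92, 92, 98], [92, 93, 98], [102, 106, 112], [151, 162, 172], [190, 203, 213], [186, 199, 210], [105, 113, 141], [51, 53, 102], [46, 49, 107], [48, 51, 111], [49, 53, 114], [51, 55, 117]]
cat [  0.598   -0.2955  73.9281  34.7574 -19.4569]
cat [  0.5984  -0.2955  72.6389  34.6033 -19.4569]
tool x az -18.6560601791774 tool [0.0303 0.0019 0.1742]
side red (204, 211, 21, 37) [211 211]
side red (292, 171, 19, 35) [300 171]
side red (226, 162, 11, 31) [230 162]
side red (240, 149, 21, 18) [257 149]
side red (490, 132, 11, 6) [493 132]
side red (375, 107, 20, 28) [377 107]
side red (491, 105, 14, 7) [492 105]
side red (0, 0, 153, 287) [0 0]
wrist red (133, 328, 14, 26) [138 353]
wrist red (21, 192, 17, 24) [ 29 215]
wrist red (237, 108, 31, 80) [247 187]
side wood (262.7499694824219, 321.75) [[249, 295], [226, 332], [281, 351], [300, 310]]
side wood (182.5, 311.0) [[162, 290], [152, 331], [210, 330], [213, 290]]
side wood (286.7490234375, 259.0155944824219) [[265, 243], [262, 272], [311, 275], [309, 245]]
side wood (298.07696533203125, 207.61538696289062) [[275, 212], [314, 221], [321, 202], [309, 199], [313, 206], [295, 213], [286, 195]]
side wood (147.0, 198.5) [[129, 202], [151, 207], [165, 196], [143, 190]]
side wood (343.0, 119.0) [[331, 109], [333, 127], [349, 129], [356, 112]]
```

```bash
python3 - <<'E'
from h import *
d=np.load("w3.npz",allow_pickle=True); c=tuple(d["c"]); cs=cam("side")[1]
print("cat head centre",tri(c,[252,173],cs,[256,155])); print("finial base/tip",tri(c,[30,207],cs,[230,166]))
E
```

```text
cat head centre (array([ 0.5792, -0.2874,  0.0513]), np.float64(0.004312768608679273))
finial base/tip (array([ 0.616 , -0.1213,  0.0897]), np.float64(0.003092559581282918))
```

Emit:
hand_motion([
  [[0.033,0.002,0,0.014,1],[0,0,0.045,0,1],[0,0,0.045,0,1],[0,0,0.04,0,1],[0,0,0.03,0,1],[0,0,0.017,0,1],[0,0,0,0,1],[0,0,0,0,1]],
], clamp_n=25)

```text
t: 8.55
eef_pos: [0.6017, -0.2972, 0.0194]
tool_rot: [0.0, 0.985, -0.17, 0.001]
contact_force: [-0.1, -0.4, 0.6]
gripper_width: 1.002
grasp_force: 0.0
```

Emit:
hand_motion([
  [[-0.001,0,0.001,0,0.7],[0,0,0,0,0.3],[0,0,0,0,0],[0,0,0,0,0],[0,0,0,0,0],[0,0,0,0,0],[0,0,0,0,0],[0,0,0,0,0]],
], clamp_n=30)

```text
t: 9.35
eef_pos: [0.6007, -0.2964, 0.0182]
tool_rot: [0.0, 0.985, -0.17, 0.001]
contact_force: [-1.4, 1.3, 6.2]
gripper_width: 0.321
grasp_force: 31.2
```

Emit:
hand_motion([
  [[0,0,-0.02,0,0],[0,0,-0.03,0,0],[0,0,-0.04,0,0],[0,0,-0.04,0,0],[0,0,-0.04,0,0],[0,0,0,0,0]],
])

```text
t: 9.95
eef_pos: [0.603, -0.2981, 0.1936]
tool_rot: [0.001, 0.985, -0.171, 0.005]
contact_force: [0.9, -1.4, -1.8]
gripper_width: 0.326
grasp_force: 30.4
```

```bash
python3 - <<'E'
from h import *
o=monitor.get_obs(); q=o["tool_rot"]; print(np.degrees(2*np.arctan2(q[2],q[1])))
im,c=cam("top")
for z in [.008]:
  for b in blobs(masks(im)["wood"],200,2000): 
    print(rect(c,b,z))
E
```

```text
-19.63714979120045
[ -0.0376  -0.6013 181.709   68.6423  88.9733]
[ 0.3347 -0.7251 92.4194 90.3113 -2.4985]
[ 0.438  -0.0923 96.0076 95.706  81.0261]
[  0.4453   0.1174  97.2578  95.3863 -85.3626]
[ 0.4623  0.2961 96.6132 96.4646 77.1528]
[  0.6031   0.2957  96.9141  95.8609 -79.4479]
[  0.7198   0.5621 128.8869  20.1333  28.7204]
[ 0.8029  0.0022 80.4778 78.7432 89.8266]
```

Emit:
hand_motion([
  [[0,0,0,-0.141,0],[0,0,0,-0.141,0],[0,0,0,-0.14,0],[-0.018,-0.044,0,0,0],[-0.018,-0.044,0,0,0],[-0.018,-0.044,0,0,0],[-0.018,-0.044,0,0,0],[-0.018,-0.044,0,0,0],[-0.018,-0.044,0,0,0],[-0.018,-0.044,0,0,0],[0,0,0,0,0],[0,0,0,0,0]],
])

```text
t: 11.2
eef_pos: [0.4484, 0.0012, 0.1861]
tool_rot: [0.0, 0.999, 0.041, -0.001]
contact_force: [0.4, 0.2, -2.0]
gripper_width: 0.325
grasp_force: 30.7
```

```bash
python3 - <<'E'
from h import *
im,c=cam("wrist"); np.savez("w4.npz",im=im,c=np.array(c,dtype=object)); cv2.imwrite("pics/w4.png",im)
E
```

```text
(no output)
```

View pics/w4.png

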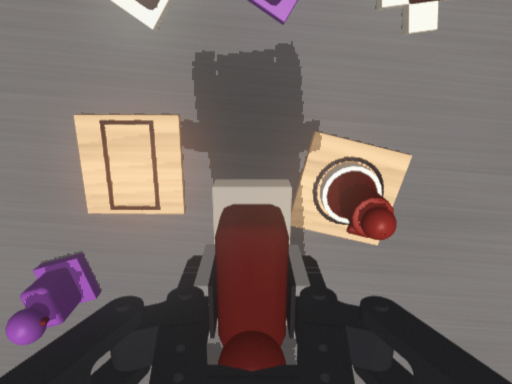

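The wrist view shows the oblong outline at (131,165) and the held plinth's front edge at row 180, cols 213–291. The figure sits centred in its ring at (350,193), and a purple look-alike is at (60,288). I measure the offset from plinth to outline.

```bash
python3 - <<'E'
from h import *
d=np.load("w4.npz",allow_pickle=True); im,c=d["im"],tuple(d["c"])
o=monitor.get_obs(); q=o["tool_rot"]; print("az",np.degrees(2*np.arctan2(q[2],q[1])))
h,s,v=cv2.split(cv2.cvtColor(im,cv2.COLOR_BGR2HSV))
I=ink(im,c,[.445,.118],half=.046); b=max(blobs(I,300),key=cv2.contourArea); r=rect(c,b,.008); print("oblong outline",r)
k=blobs(cv2.bitwise_not(I)[100:220,95:170].copy(),500); r2=rect(c,max(k,key=cv2.contourArea)+[95,100],.008); print("inner",r2)
print(v[174:200,252].tolist(), v[190,205:225].tolist(), v[190,282:298].tolist())
E
```

```text
az 4.593156982157285
oblong outline [ 0.4443  0.1155 86.4417 49.708   4.3891]
inner [  0.4477   0.1159 120.0476  73.7032   0.6143]
[90, 90, 91, 91, 95, 122, 137, 141, 142, 143, 142, 145, 159, 178, 187, 189, 190, 190, 190, 190, 190, 190, 191, 190, 189, 189] [138, 138, 138, 137, 136, 135, 138, 175, 187, 190, 191, 190, 190, 190, 190, 191, 190, 190, 190, 190] [193, 192, 192, 193, 193, 193, 194, 193, 190, 177, 118, 101, 101, 104, 118, 137]
```

```bash
python3 - <<'E'
from h import *
d=np.load("w4.npz",allow_pickle=True); im,c=d["im"],tuple(d["c"])
v=im.max(2).astype(float)
rows=[]
for x in range(222,284,4): 
    col=v[180:196,x]; i=np.argmax(col>166); rows.append((x,180+i-1+(166-col[i-1])/(col[i]-col[i-1])))
P=plane(c,rows,.182)[:,:2]; f=np.polyfit(P[:,1],P[:,0],1)
L,Rr=plane(c,[[211.8,192],[291.6,192]],.182)[:,:2]; print("width",np.linalg.norm(L-Rr),"front edge az of normal",np.degrees(-np.arctan(f[0])))
m=(L+Rr)/2; n=np.array([1,-f[0]])/np.hypot(1,f[0]); m=m+n*((P.mean(0)-m)@n)
ctr=m-n*.037; print("front mid",m,"plinth centre",ctr)
g=to_tool([.4443,.1155,.0262])-to_tool([*ctr,.0]); print("move",g, to_tool([.4443,.1155,.0262]))
E
```

```text
width 0.035475167720039016 front edge az of normal 4.857275407884047
front mid [0.4829 0.0032] plinth centre [0.4461 0.    ]
move [ 0.0074 -0.1152 -0.0263] [ 0.0047 -0.1155  0.16  ]
```

Emit:
hand_motion([
  [[0.002,-0.038,0,0.004,0],[0.002,-0.038,0,0,0],[0.003,-0.039,0.02,0,0],[0,0,0.04,0,0],[0,0,0.04,0,0],[0,0,0.025,0,0],[0,0,0.013,0,0],[0,0,0,0,0],[0,0,0,0,0]],
])

```text
t: 12.15
eef_pos: [0.4485, 0.1148, 0.049]
tool_rot: [0.0, 0.999, 0.037, -0.0]
contact_force: [0.5, -0.0, -1.6]
gripper_width: 0.327
grasp_force: 30.6
```

```bash
python3 - <<'E'
from h import *
im,c=cam("wrist"); np.savez("w5.npz",im=im,c=np.array(c,dtype=object))
v=im.max(2).astype(float)
for r in range(90,200,2): print(r,v[r,252:254].astype(int).tolist(),end=" ")
z=c[3][2,3]; zt=monitor.get_obs()["eef_pos"][2]-.0182+.014
print("\nheld top z",zt); print(proj(c,[.4443,.1155,.008]))
for r in (195,205): print([ (x,int(v[r,x])) for x in range(150,350,3)])
E
```

```text
90 [105, 105] 92 [107, 107] 94 [107, 107] 96 [107, 107] 98 [108, 107] 100 [108, 108] 102 [106, 106] 104 [107, 107] 106 [108, 109] 108 [110, 110] 110 [110, 110] 112 [108, 108] 114 [108, 109] 116 [108, 108] 118 [110, 109] 120 [110, 110] 122 [109, 109] 124 [111, 111] 126 [111, 111] 128 [112, 112] 130 [112, 111] 132 [112, 112] 134 [113, 113] 136 [112, 113] 138 [113, 113] 140 [113, 113] 142 [113, 112] 144 [114, 114] 146 [115, 115] 148 [120, 120] 150 [159, 159] 152 [197, 196] 154 [202, 202] 156 [204, 203] 158 [202, 202] 160 [109, 108] 162 [81, 80] 164 [82, 82] 166 [112, 112] 168 [214, 213] 170 [215, 215] 172 [215, 215] 174 [212, 212] 176 [210, 209] 178 [207, 207] 180 [185, 184] 182 [181, 180] 184 [182, 182] 186 [197, 197] 188 [226, 226] 190 [229, 229] 192 [229, 229] 194 [229, 229] 196 [229, 229] 198 [229, 229] 
held top z 0.04542613545885882
[[248.2587 233.4375]]
[(150, 120), (153, 121), (156, 121), (159, 123), (162, 142), (165, 209), (168, 2
[... 828 characters left out ...]
01), (177, 202), (180, 202), (183, 202), (186, 202), (189, 201), (192, 202), (195, 202), (198, 203), (201, 203), (204, 196), (207, 103), (210, 101), (213, 216), (216, 229), (219, 229), (222, 229), (225, 228), (228, 198), (231, 145), (234, 121), (237, 120), (240, 120), (243, 119), (246, 119), (249, 118), (252, 118), (255, 118), (258, 117), (261, 117), (264, 117), (267, 116), (270, 118), (273, 157), (276, 224), (279, 229), (282, 230), (285, 230), (288, 230), (291, 179), (294, 204), (297, 204), (300, 204), (303, 204), (306, 205), (309, 205), (312, 205), (315, 205), (318, 205), (321, 205), (324, 205), (327, 206), (330, 205), (333, 130), (336, 112), (339, 111), (342, 110), (345, 110), (348, 109)]
```

```bash
python3 - <<'E'
from h import *
d=np.load("w5.npz",allow_pickle=True); im,c=d["im"],tuple(d["c"]); v=im.max(2).astype(float)
def edge(x,r0,r1,t):
    col=v[r0:r1,x]; i=np.argmax(col>t); return r0+i-1+(t-col[i-1])/(col[i]-col[i-1])
o=monitor.get_obs(); Rm=R.from_quat(np.roll(o["tool_rot"],-1)).as_matrix()
T=lambda px,z:(plane(c,px,z)-o["eef_pos"])@Rm
zt=.0454
F=T([(x,edge(x,182,194,204)) for x in range(220,284,4)],zt)
G=[]
for x in range(215,284,4):
    col=v[155:172,x]; w=np.clip(160-col,0,None); G.append((x,155+(w*np.arange(17)).sum()/w.sum()))
G=T(G,.008)
print("front held x",F[:,0].mean(),np.degrees(np.polyfit(F[:,1],F[:,0],1)[0])," line x",G[:,0].mean(),np.degrees(np.polyfit(G[:,1],G[:,0],1)[0]))
print("sides held",T([[212,195],[291.4,195]],zt)[:,1])
print("left line outer edge y",T([[204.2,195],[206,205]],.008)[:,1], "expected -.0245 from centre")
print("dx",G[:,0].mean()-.0415-(F[:,0].mean()-.037))
E
```

```text
front held x 0.0342453973538361 -0.023439430338534618  line x 0.03689646784011662 0.1436432588530878
sides held [-0.0164  0.0189]
left line outer edge y [-0.0252 -0.0244] expected -.0245 from centre
dx -0.0018489295137194897
```

Emit:
hand_motion([
  [[-0.0018,-0.0017,0.005,0,0],[0,0,0.008,0,0],[0,0,0.005,0,0],[0,0,0.003,0,0],[0,0,0.001,0,0],[0,0,0,0,0],[0,0,0,0,0]],
])

```text
t: 12.9
eef_pos: [0.4462, 0.1174, 0.0274]
tool_rot: [-0.0, 0.999, 0.038, 0.0]
contact_force: [-0.3, -0.7, -1.6]
gripper_width: 0.325
grasp_force: 30.7
```

```bash
python3 - <<'E'
from h import *
im,c=cam("wrist"); cv2.imwrite("pics/w6.png",im[80:384])
E
```

```text
(no output)
```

View pics/w6.png

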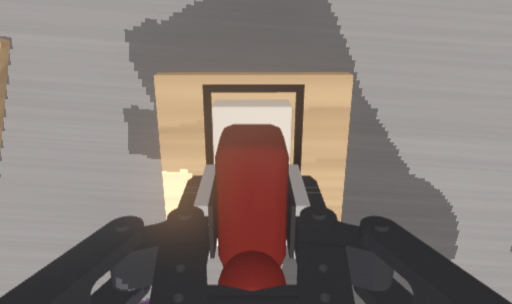

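The cropped view shows the plinth inside the oblong line. The gaps are about 2 px left, 4 px right and 6 px front, so I nudge 0.5 mm in y and set it down.

Emit:
hand_motion([
  [[0.0003,0.0006,0,0,0],[0,0,0.001,0,0],[0,0,0.0007,0,0],[0,0,0,0,0],[0,0,0,0,0]],
])

```text
t: 13.45
eef_pos: [0.4465, 0.1167, 0.0261]
tool_rot: [0.0, 0.999, 0.038, 0.0]
contact_force: [-0.7, -0.8, 5.0]
gripper_width: 0.326
grasp_force: 31.7
```

Emit:
hand_motion([
  [[0,0,0,0,0.4],[0,0,0,0,0.5],[0,0,0,0,0.7],[0,0,0,0,0.7],[0,0,0,0,0.7],[0,0,0,0,0.7]],
])

```text
t: 14.05
eef_pos: [0.4464, 0.1168, 0.0256]
tool_rot: [0.0, 0.999, 0.038, -0.0]
contact_force: [-0.3, -0.7, 0.3]
gripper_width: 0.696
grasp_force: 0.0
```

Emit:
hand_motion([
  [[0,0,-0.03,0,0.9],[0,0,-0.045,0,1],[0,0,-0.045,0,1],[0,0,-0.045,0,1],[0.028,0.031,-0.02,0,1],[0.028,0.031,0,0,1],[0.028,0.031,0,0,1],[0.028,0.031,0,0,1],[0,0,0,0,1],[0,0,0,0,1],[0,0,0,0,1]],
])

```text
t: 15.15
eef_pos: [0.5666, 0.0028, 0.2103]
tool_rot: [-0.0, 0.999, 0.039, -0.001]
contact_force: [-0.2, -0.2, 0.1]
gripper_width: 0.997
grasp_force: 0.0
```

```bash
python3 - <<'E'
from h import *
im,c=cam("wrist"); np.savez("w7.npz",im=im,c=np.array(c,dtype=object)); cv2.imwrite("pics/w7.png",im)
E
```

```text
(no output)
```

View pics/w7.png

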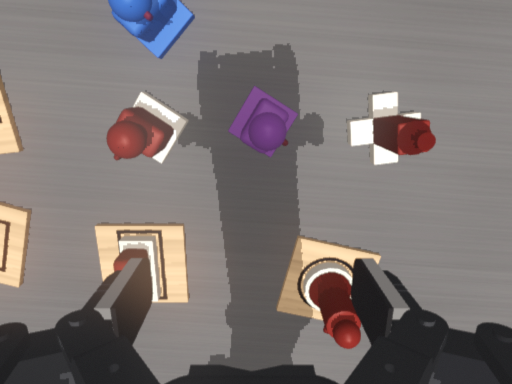

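The wrist view shows the finial's cross centred near (386,131), with three arms clear. The bust is dark red on a white plinth with corners (146,93), (187,125) and (165,161). Its neighbours are purple (263,122) and blue (150,15), the look-alikes. The cat stands in its outline at (140,265).

```bash
python3 - <<'E'
from h import *
d=np.load("w7.npz",allow_pickle=True); im,c=d["im"],tuple(d["c"])
m=masks(im)["white"]
for nm,(x0,y0,x1,y1) in (("finial",(335,80,440,175)),("bust",(100,80,200,175))):
    for b in blobs(m[y0:y1,x0:x1].copy(),40):
        a=cv2.approxPolyDP(b,3,True).reshape(-1,2)+[x0,y0]; print(nm,a.tolist()); print((plane(c,a,.014)[:,:2]*1000).round(1).tolist())
cv2.imwrite("pics/w7b.png",cv2.resize(im[0:180,90:330],(800,600)))
print(im[125:140,348:356].max(2)[5].tolist(), im[100,366:378].max(2).tolist(), im[88:100,385].max(2).tolist())
E
```

```text
finial [[374, 144], [374, 164], [397, 161], [396, 154]]
[[599.9, -116.5], [580.0, -120.2], [584.8, -142.6], [591.7, -140.1]]
finial [[372, 119], [350, 122], [351, 145], [372, 142]]
[[623.6, -110.1], [619.1, -89.4], [597.1, -94.0], [601.6, -114.2]]
finial [[420, 117], [420, 113], [404, 115]]
[[629.0, -155.9], [632.7, -155.0], [629.6, -140.1]]
finial [[396, 92], [373, 95], [374, 116], [395, 113]]
[[649.9, -128.2], [645.6, -107.0], [626.5, -111.5], [630.8, -131.1]]
bust [[176, 129], [166, 147], [153, 158], [162, 161], [175, 139]]
[[599.4, 78.3], [581.0, 88.0], [569.0, 100.9], [566.6, 91.9], [589.6, 79.2]]
bust [[134, 104], [150, 106], [172, 123], [181, 120], [141, 92]]
[[619.9, 118.5], [619.2, 103.3], [604.8, 82.3], [608.4, 73.6], [631.4, 111.7]]Traceback (most recent call last):
  File "<stdin>", line 8, in <module>
    return umr_maximum(a, axis, None, out, keepdims, initial, where)
numpy.exceptions.AxisError: axis 2 is out of bounds for array of dimension 2
```

View pics/w7b.png

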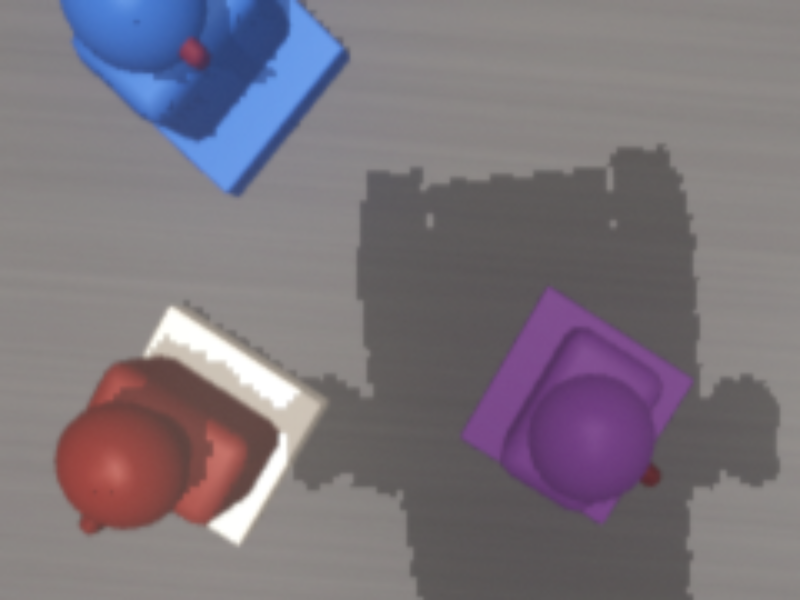

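The crop confirms the bust: the dark-red figure on a white plinth at crop (180,430), nose to lower left (90,525). The purple (590,430) and blue (190,60) ones are not meant. The finial comes first: its centre is at (0.615,-0.1247), azimuth 12°.

Emit:
hand_motion([
  [[0,0,0,-0.131,1],[0.007,0.045,0,0,1],[0.007,0.045,0,0,1],[0.007,0.045,0.02,0,1],[0,0,0.045,0,1],[0,0,0.045,0,1],[0,0,0.035,0,1],[0,0,0.02,0,1],[0,0,0.007,0,1],[0,0,0,0,1],[0,0,0,0,1]],
], clamp_n=25)

```text
t: 16.3
eef_pos: [0.6167, -0.1258, 0.04]
tool_rot: [0.0, 0.995, 0.104, 0.001]
contact_force: [0.1, -0.2, -0.3]
gripper_width: 1.0
grasp_force: 0.0
```

```bash
python3 - <<'E'
from h import *
o=monitor.get_obs(); q=o["tool_rot"]; print(np.degrees(2*np.arctan2(q[2],q[1])),to_tool([.6152,-.1247,.038]))
E
```

```text
11.885035471418709 [-0.0012 -0.0014  0.002 ]
```

Emit:
hand_motion([
  [[-0.001,-0.001,0.001,0,0.7],[0,0,0,0,0.3],[0,0,0,0,0],[0,0,0,0,0],[0,0,0,0,0],[0,0,0,0,0],[0,0,0,0,0],[0,0,0,0,0]],
], clamp_n=30)

```text
t: 17.1
eef_pos: [0.6149, -0.1255, 0.0381]
tool_rot: [0.0, 0.995, 0.103, 0.0]
contact_force: [-0.5, 0.9, 5.7]
gripper_width: 0.301
grasp_force: 30.3
```

```bash
python3 - <<'E'
from h import *
o=monitor.get_obs(); q=o["tool_rot"]; print(np.degrees(2*np.arctan2(q[2],q[1])),to_tool([.6152,-.1247,.038]))
E
```

```text
11.844173907505471 [ 0.0005 -0.0007  0.0001]
```

Emit:
hand_motion([
  [[0,0,-0.02,0,0],[0,0,-0.04,0,0],[0,0,-0.045,0,0],[0,0,-0.045,0,0],[0,-0.03,-0.01,0,0],[0,-0.043,0,0,0],[0,-0.043,0,0,0],[0,-0.043,0,0,0],[0.001,-0.043,0,0,0],[0.002,-0.043,0,0,0],[0.002,-0.045,0,0,0],[0,0,0,0,0],[0,0,0,0,0]],
])

```text
t: 18.4
eef_pos: [0.5591, 0.1607, 0.1969]
tool_rot: [0.0, 0.994, 0.105, -0.001]
contact_force: [-0.3, -0.4, -2.7]
gripper_width: 0.3
grasp_force: 30.1
```

```bash
python3 - <<'E'
from h import *
im,c=cam("wrist"); np.savez("w8.npz",im=im,c=np.array(c,dtype=object)); cv2.imwrite("pics/w8.png",im)
E
```

```text
(no output)
```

View pics/w8.png

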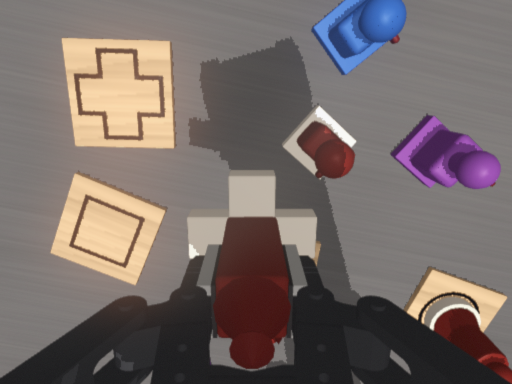

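The view shows the cross outline at (120,94), the square outline at (107,230) and the bust plinth at (320,143). The held cross plinth spans (190–316, 171–255).

```bash
python3 - <<'E'
from h import *
d=np.load("w8.npz",allow_pickle=True); im,c=d["im"],tuple(d["c"]); v=im.max(2)
o=monitor.get_obs(); Rm=R.from_quat(np.roll(o["tool_rot"],-1)).as_matrix(); q=o["tool_rot"]; print("az",np.degrees(2*np.arctan2(q[2],q[1])))
T=lambda px,z:(plane(c,px,z)-o["eef_pos"])@Rm
I=ink(im,c,[.603,.295],half=.047); b=max(blobs(I,200),key=cv2.contourArea)
P=plane(c,b.reshape(-1,2),.008)[:,:2]; a=cv2.approxPolyDP(b,3,True).reshape(-1,2); print("cross corners",a.tolist()); A=plane(c,a,.008)[:,:2]; print((A*1000).round(1).tolist())
mm=cv2.moments(b); cc=[mm["m10"]/mm["m00"],mm["m01"]/mm["m00"]]; print("cross centre",plane(c,cc,.008),T(cc,.008))
I=ink(im,c,[.462,.296],half=.045); b=max(blobs(I,200),key=cv2.contourArea); print("square outline",rect(c,b,.008))
print("tip col252",list(enumerate(v[165:195,252].tolist(),165)))
print("left front col200",list(enumerate(v[204:222,200].tolist(),204))); print("right front col305",list(enumerate(v[204:222,305].tolist(),204)))
print("row190",list(enumerate(v[190,222:235].tolist(),222)),list(enumerate(v[190,268:284].tolist(),268)))
print("row226",list(enumerate(v[226,180:198].tolist(),180)),list(enumerate(v[226,308:324].tolist(),308)))
E
```

```text
az 11.86399942574072
cross corners [[95, 48], [98, 72], [74, 73], [78, 114], [101, 115], [106, 139], [142, 139], [141, 117], [164, 116], [162, 76], [138, 74], [136, 49]]
[[638.1, 319.3], [618.5, 315.2], [613.0, 336.4], [577.2, 330.7], [580.8, 309.4], [559.1, 302.9], [566.4, 269.1], [586.8, 272.4], [592.2, 251.3], [627.2, 257.9], [624.3, 279.5], [644.9, 283.5]]
cross centre [[0.6037 0.2944 0.008 ]] [[ 0.0713 -0.1238  0.1887]]
square outline [  0.462    0.2946  63.5633  63.5331 -12.7817]
tip col252 [(165, 88), (166, 88), (167, 88), (168, 87), (169, 95), (170, 129), (171, 139), (172, 140), (173, 140), (174, 142), (175, 151), (176, 175), (177, 187), (178, 190), (179, 190), (180, 189), (181, 190), (182, 190), (183, 190), (184, 189), (185, 190), (186, 190), (187, 190), (188, 190), (189, 190), (190, 190), (191, 189), (192, 190), (193, 190), (194, 189)]
left front col200 [(204, 131), (205, 130), (206, 129), (207, 129), (208, 132), (209, 139), (210, 143), (211, 143), (212, 143), (213, 144), (214, 144), (215, 145), (216, 150), (217, 174), (218, 184), (219, 188), (220, 188), (221, 188)]
right f
[... 283 characters left out ...]
26, 129), (227, 130), (228, 140), (229, 176), (230, 188), (231, 189), (232, 189), (233, 189), (234, 189)] [(268, 190), (269, 190), (270, 190), (271, 190), (272, 190), (273, 190), (274, 177), (275, 125), (276, 92), (277, 89), (278, 89), (279, 89), (280, 88), (281, 89), (282, 88), (283, 89)]
row226 [(180, 138), (181, 138), (182, 138), (183, 137), (184, 136), (185, 135), (186, 138), (187, 155), (188, 182), (189, 188), (190, 189), (191, 189), (192, 189), (193, 188), (194, 188), (195, 188), (196, 188), (197, 188)] [(308, 189), (309, 189), (310, 190), (311, 189), (312, 189), (313, 190), (314, 189), (315, 183), (316, 145), (317, 92), (318, 81), (319, 79), (320, 79), (321, 80), (322, 80), (323, 80)]
```

```bash
python3 - <<'E'
from h import *
d=np.load("w8.npz",allow_pickle=True); im,c=d["im"],tuple(d["c"])
o=monitor.get_obs(); Rm=R.from_quat(np.roll(o["tool_rot"],-1)).as_matrix()
T=lambda px,z:(plane(c,px,z)-o["eef_pos"])@Rm
I=ink(im,c,[.603,.295],half=.047); b=max(blobs(I,200),key=cv2.contourArea)
P=plane(c,b.reshape(-1,2),.008)[:,:2]; P0=P.mean(0); mm=cv2.moments(((P-P0)*1000).astype(np.float32)); ctr=P0+np.array([mm["m10"],mm["m01"]])/mm["m00"]/1000
print("cross",ctr)
th=np.radians(10.7); ex=np.array([np.cos(th),np.sin(th)]); ey=np.array([-ex[1],ex[0]])
u=(P-ctr)@np.c_[ex,ey]; print("extents mm",u.min(0)*1000,u.max(0)*1000)
ctr2=ctr+((u.max(0)+u.min(0))/2)@np.array([ex,ey]); print("by extents",ctr2)
z=.1728; t=T([[252,175.7],[200,216.8],[305,216.8],[228.7,190],[274.6,190],[187.4,226],[316.1,226]],z); print(t[:,:2]*1000)
held=np.array([(t[0,0]-.034+t[1,0]-.012)/2,(t[3,1]+t[4,1]+t[5,1]+t[6,1])/4]); print("held",held)
g=to_tool([*ctr,.0])[:2]; print("go",g-held,g)
E
```

```text
cross [0.6023 0.2941]
extents mm [-40.9265 -40.9955] [40.4778 40.6286]
by extents [0.6021 0.2939]
[[ 34.2127  -1.1327]
 [ 12.262  -27.9585]
 [ 12.4367  26.365 ]
 [ 26.753  -12.8676]
 [ 26.827   10.3016]
 [  7.1146 -34.7482]
 [  7.3311  32.412 ]]
held [ 0.0002 -0.0012]
go [ 0.0696 -0.1226] [ 0.0698 -0.1238]
```

Emit:
hand_motion([
  [[0.023,-0.041,0,0,0],[0.023,-0.041,0,0,0],[0.023,-0.041,0,0,0],[0,0,0.03,0.02,0],[0,0,0.04,0,0],[0,0,0.035,0,0],[0,0,0.02,0,0],[0,0,0.006,0,0],[0,0,0,0,0],[0,0,0,0,0]],
])

```text
t: 19.45
eef_pos: [0.6035, 0.2936, 0.0679]
tool_rot: [-0.0, 0.996, 0.093, 0.001]
contact_force: [-0.0, 0.4, -0.6]
gripper_width: 0.3
grasp_force: 30.4
```

```bash
cat >> h.py <<'E'
def cross_edge(v,line,t,axis):
    """sub-pixel places where a row (axis 1) or column (axis 0) profile passes t: (line index, lo, hi)"""
    i,lo,hi=line; p=(v[lo:hi,i] if axis==0 else v[i,lo:hi]).astype(float)-t
    k=np.where(np.sign(p[:-1])!=np.sign(p[1:]))[0]
    return [round(float(lo+j+p[j]/(p[j]-p[j+1])),1) for j in k]
E
python3 - <<'E'
from h import *
im,c=cam("wrist"); np.savez("w9.npz",im=im,c=np.array(c,dtype=object)); v=im.max(2); cv2.imwrite("pics/w9.png",im)
print(monitor.get_obs()["eef_pos"])
for x in (240,252,264): print("col",x,v[140:195:1,x].tolist())
for r in (192,200,225,232): print("row",r,list(zip(range(160,345,4),v[r,160:345:4].tolist())))
E
```

```text
[0.6036 0.294  0.0683]
col 240 [163, 191, 200, 200, 200, 201, 201, 203, 204, 205, 207, 208, 205, 154, 99, 85, 85, 86, 86, 103, 170, 202, 207, 207, 206, 205, 204, 202, 201, 199, 184, 178, 178, 179, 180, 188, 212, 223, 225, 226, 226, 226, 226, 226, 226, 226, 226, 226, 226, 226, 226, 226, 226, 226, 226]
col 252 [163, 190, 199, 199, 200, 200, 201, 203, 204, 205, 207, 208, 205, 154, 99, 85, 85, 85, 87, 103, 170, 202, 208, 207, 206, 206, 204, 203, 201, 199, 184, 178, 177, 178, 180, 188, 212, 223, 226, 226, 227, 227, 227, 227, 227, 227, 226, 226, 226, 227, 226, 226, 226, 226, 226]
col 264 [160, 190, 199, 199, 199, 200, 202, 203, 204, 205, 207, 208, 205, 169, 111, 85, 84, 84, 84, 102, 170, 203, 208, 208, 207, 206, 204, 203, 201, 199, 183, 177, 177, 177, 179, 187, 211, 223, 226, 227, 227, 227, 227, 227, 227, 227, 227, 227, 227, 227, 227, 227, 227, 227, 227]
row 192 [(160, 124), (164, 124), (168, 126), (172, 161), (176, 198), (180, 199), (184, 1
[... 1485 characters left out ...]
, 225), (308, 225), (312, 225), (316, 210), (320, 212), (324, 199), (328, 109), (332, 108), (336, 110), (340, 110), (344, 109)]
row 232 [(160, 168), (164, 169), (168, 170), (172, 172), (176, 255), (180, 255), (184, 255), (188, 214), (192, 227), (196, 227), (200, 227), (204, 227), (208, 226), (212, 226), (216, 226), (220, 225), (224, 173), (228, 120), (232, 118), (236, 117), (240, 114), (244, 113), (248, 110), (252, 110), (256, 109), (260, 109), (264, 108), (268, 107), (272, 107), (276, 105), (280, 220), (284, 225), (288, 225), (292, 225), (296, 225), (300, 225), (304, 225), (308, 225), (312, 225), (316, 202), (320, 215), (324, 182), (328, 106), (332, 106), (336, 107), (340, 107), (344, 107)]
```

```bash
python3 - <<'E'
from h import *
d=np.load("w9.npz",allow_pickle=True); im,c=d["im"],tuple(d["c"]); v=im.max(2)
he=np.array(eyes.camera_info("wrist")["hand_eye"]); Tw=c[3]@np.diag([1,-1,-1,1])@np.linalg.inv(he)   # tool pose of that picture
T=lambda px,z:(plane(c,px,z)-Tw[:3,3])@Tw[:3,:3]
E=cross_edge
L=E(v,(200,180,194),150,1); Rr=E(v,(200,302,318),140,1); print("line cols",L,Rr)
H=[E(v,(r,184,192),222,1)+E(v,(r,308,320),218,1) for r in (222,225,228)]; print("held cols",H)
G=[E(v,(x,148,166),145,0) for x in (236,244,252,260,268)]; F=[E(v,(x,172,180),200,0) for x in (236,244,252,260,268)]; print(G,F)
z=Tw[2,3]-.0381+.014; print("ztop",z)
ly=T([[np.mean(L),200],[np.mean(Rr),200]],.008)[:,1]; hy=T([[H[1][0],225],[H[1][-1],225]],z)[:,1]
lx=T([[252,np.mean(G)]],.008)[0,0]; hx=T([[252,np.mean(F)]],z)[0,0]
print("line y",ly,"held y",hy,"dy",ly.mean()-hy.mean(),"dx",lx-.0385-(hx-.034))
E
```

```text
line cols [184.0, 184.0, 190.3] [308.4, 314.8]
held cols [[185.3, 188.0, 188.0, 315.8], [185.4, 188.4, 315.3], [185.5, 188.6, 315.1]]
[[153.2, 159.6], [153.1, 159.6], [153.2, 159.6], [153.2, 159.6], [153.4, 159.6]] [[175.5], [175.5], [175.5], [175.5], [175.5]]
ztop 0.04383296141934915
line y [-0.0398  0.0379] held y [-0.0337  0.034 ] dy -0.0010469504863971427 dx -0.0016145783561042626
```

Emit:
hand_motion([
  [[-0.0014,-0.0013,0.004,0,0],[0,0,0.007,0,0],[0,0,0.005,0,0],[0,0,0.003,0,0],[0,0,0.001,0,0],[0,0,0,0,0],[0,0,0,0,0]],
])

```text
t: 20.2
eef_pos: [0.6007, 0.2951, 0.0467]
tool_rot: [-0.0, 0.996, 0.093, 0.0]
contact_force: [-0.6, 0.6, -2.7]
gripper_width: 0.3
grasp_force: 30.5
```

```bash
python3 - <<'E'
from h import *
im,c=cam("wrist"); np.savez("w10.npz",im=im,c=np.array(c,dtype=object)); v=im.max(2); cv2.imwrite("pics/w10.png",im)
print(monitor.get_obs()["eef_pos"])
for x in (236,252,268): print("col",x,list(zip(range(135,185,1),v[135:185:1,x].tolist())))
for r in (190,215): print("row",r,list(zip(range(174,334,1),v[r,174:334:1].tolist())))
E
```

```text
[0.6008 0.295  0.0467]
col 236 [(135, 115), (136, 116), (137, 115), (138, 116), (139, 127), (140, 151), (141, 167), (142, 190), (143, 200), (144, 201), (145, 201), (146, 202), (147, 202), (148, 204), (149, 205), (150, 206), (151, 208), (152, 208), (153, 209), (154, 208), (155, 186), (156, 129), (157, 90), (158, 85), (159, 85), (160, 86), (161, 87), (162, 103), (163, 171), (164, 203), (165, 209), (166, 208), (167, 207), (168, 206), (169, 204), (170, 187), (171, 180), (172, 179), (173, 180), (174, 181), (175, 189), (176, 213), (177, 224), (178, 227), (179, 227), (180, 227), (181, 227), (182, 227), (183, 227), (184, 227)]
col 252 [(135, 116), (136, 116), (137, 117), (138, 118), (139, 127), (140, 150), (141, 165), (142, 192), (143, 201), (144, 200), (145, 201), (146, 202), (147, 202), (148, 204), (149, 205), (150, 205), (151, 207), (152, 208), (153, 210), (154, 208), (155, 186), (156, 130), (157, 90), (158, 85), (159, 86), (160, 86), (161, 87
[... 4018 characters left out ...]
275, 185), (276, 180), (277, 180), (278, 180), (279, 179), (280, 180), (281, 180), (282, 179), (283, 179), (284, 179), (285, 179), (286, 179), (287, 179), (288, 180), (289, 179), (290, 179), (291, 179), (292, 179), (293, 179), (294, 179), (295, 179), (296, 178), (297, 179), (298, 179), (299, 179), (300, 179), (301, 178), (302, 179), (303, 179), (304, 179), (305, 179), (306, 179), (307, 179), (308, 178), (309, 178), (310, 178), (311, 177), (312, 178), (313, 178), (314, 178), (315, 185), (316, 203), (317, 198), (318, 102), (319, 56), (320, 56), (321, 55), (322, 55), (323, 55), (324, 86), (325, 167), (326, 203), (327, 206), (328, 206), (329, 207), (330, 207), (331, 207), (332, 207), (333, 207)]
```

Emit:
hand_motion([
  [[0.0012,0.0006,0,0,0],[0,0,0.0005,0,0],[0,0,0,0,0],[0,0,0,0,0]],
])

```text
t: 20.65
eef_pos: [0.602, 0.2946, 0.0462]
tool_rot: [-0.0, 0.996, 0.093, 0.0]
contact_force: [0.8, 0.9, -1.5]
gripper_width: 0.3
grasp_force: 30.6
```

```bash
python3 - <<'E'
from h import *
im,c=cam("wrist"); v=im.max(2); E=cross_edge
print([E(v,(x,150,174),145,0)+E(v,(x,166,174),195,0) for x in (236,252,268)]); print(E(v,(215,176,192),140,1),E(v,(215,312,330),140,1),E(v,(190,214,232),140,1),E(v,(190,270,292),140,1),E(v,(190,226,232),205,1),E(v,(190,270,278),212,1))
E
```

```text
[[158.1, 164.9, 169.6], [158.1, 164.9, 169.6], [158.1, 164.9, 169.6]]
[179.3, 186.1] [316.6, 323.6] [217.8, 224.8] [278.1, 285.2] [228.6] [274.4]
```

Emit:
hand_motion([
  [[0,0,0.0007,0,0],[0,0,0.0005,0,0],[0,0,0,0,0],[0,0,0,0,0]],
])

```text
t: 21.1
eef_pos: [0.6019, 0.2946, 0.0461]
tool_rot: [0.0, 0.996, 0.093, 0.0]
contact_force: [-3.6, -2.0, 7.5]
gripper_width: 0.3
grasp_force: 31.7
```

Emit:
hand_motion([
  [[0,0,0,0,0.4],[0,0,0,0,0.5],[0,0,0,0,0.7],[0,0,0,0,0.7],[0,0,0,0,0.7],[0,0,0,0,0.7]],
])

```text
t: 21.7
eef_pos: [0.6018, 0.2946, 0.0448]
tool_rot: [0.0, 0.996, 0.093, -0.0]
contact_force: [0.5, -1.0, 0.5]
gripper_width: 0.705
grasp_force: 0.0
```

Emit:
hand_motion([
  [[0,0,-0.03,0,0.8],[0,0,-0.045,0,1],[0,0,-0.045,0,1],[0,0,-0.045,0,1],[-0.0135,0.044,-0.01,0,1],[-0.0135,0.044,0,0,1],[-0.0135,0.044,0,0,1],[-0.0135,0.044,0,0,1],[0,0,0,0.133,1],[0,0,0,0.133,1],[0,0,0,0.133,1],[0,0,0,0.133,1],[0,0,0,0.133,1],[0,0,0,0,1],[0,0,0,0,1]],
])

```text
t: 23.2
eef_pos: [0.5814, 0.1117, 0.2199]
tool_rot: [0.0, 0.972, -0.235, 0.0]
contact_force: [0.6, 0.6, 0.2]
gripper_width: 0.997
grasp_force: 0.0
```

```bash
python3 - <<'E'
from h import *
im,c=cam("wrist"); np.savez("w11.npz",im=im,c=np.array(c,dtype=object)); cv2.imwrite("pics/w11.png",im)
print(proj(c,[[.599,.102,.014],[.599,.102,.09],[.602,.294,.022],[.4443,.1155,.02]]))
h,s,v=cv2.split(cv2.cvtColor(im,cv2.COLOR_BGR2HSV))
for t in (160,205):
    m=((s<60)&(v>t)).astype(np.uint8)*255
    for b in blobs(m,60):
        a=cv2.approxPolyDP(b,3,True).reshape(-1,2); x,y=a.mean(0)
        if abs(x-256)<100 and y<260: print(t,a.tolist(),rect(c,b,.014))
E
```

```text
[[251.0204 147.0982]
 [250.9125 162.1827]
 [ 89.9216 227.6813]
 [303.1849 275.433 ]]
160 [[227, 170], [233, 170], [227, 165], [227, 144], [233, 134], [268, 135], [275, 146], [276, 125], [228, 123]] [ 0.5988  0.102  49.0525 48.3812 61.6053]
205 [[300, 248], [292, 248], [274, 259], [282, 271], [279, 260]] [  0.4721   0.1235  34.6479  16.5922 -63.5473]
```

```bash
python3 - <<'E'
from h import *
print(to_tool([.5988,.102,.028]))
d=np.load("w11.npz",allow_pickle=True); im,c=d["im"],tuple(d["c"]); E=cross_edge; v=im.max(2)
print([E(v,(x,112,134),160,0) for x in (232,242,252,262,272)],[E(v,(r,218,236),160,1) for r in (130,150,165)],[E(v,(r,264,284),160,1) for r in (130,138)])
cs=cam("side"); p=[b for b in blobs(masks(cs[0])["red"],60)]; 
for b in p: print(cv2.boundingRect(b))
E
```

```text
[0.0199 0.0007 0.1919]
[[122.5], [122.6], [123.1], [123.5], [123.5]] [[226.7], [226.7, 227.3], [226.7, 227.5]] [[275.9], [271.5, 275.4]]
(173, 263, 19, 44)
(272, 228, 34, 27)
(205, 211, 21, 37)
(292, 171, 18, 35)
(375, 107, 20, 28)
(0, 0, 153, 287)
```

Emit:
hand_motion([
  [[0.02,0.001,0,0.02,0.9],[0,0,0.045,0,0.9],[0,0,0.045,0,0.9],[0,0,0.045,0,0.9],[0,0,0.03,0,0.9],[0,0,0.018,0,0.9],[0,0,0.007,0,0.9],[0,0,0,0,0.9],[0,0,0,0,0.9]],
], clamp_n=25)

```text
t: 24.2
eef_pos: [0.5997, 0.1017, 0.031]
tool_rot: [-0.0, 0.969, -0.246, 0.001]
contact_force: [-0.2, 0.5, -0.9]
gripper_width: 0.899
grasp_force: 0.0
```

```bash
python3 - <<'E'
from h import *
print(to_tool([.5988,.102,.028]))
E
```

```text
[-0.0009  0.0002  0.003 ]
```

Emit:
hand_motion([
  [[-0.001,0,0.001,0,0.8],[0,0,0,0,0.5],[0,0,0,0,0.2],[0,0,0,0,0],[0,0,0,0,0],[0,0,0,0,0],[0,0,0,0,0]],
], clamp_n=30)

```text
t: 24.9
eef_pos: [0.5986, 0.1025, 0.0299]
tool_rot: [-0.0, 0.969, -0.246, 0.001]
contact_force: [-2.0, 1.1, 6.5]
gripper_width: 0.485
grasp_force: 31.7
```

Emit:
hand_motion([
  [[0,0,-0.02,0,0],[0,0,-0.04,0,0],[0,0,-0.045,0,0],[0,0,-0.045,0,0],[0,0,0,0,0],[0,0,0,0,0]],
])

```text
t: 25.5
eef_pos: [0.5979, 0.1019, 0.1794]
tool_rot: [-0.0, 0.969, -0.247, 0.001]
contact_force: [-0.6, -0.1, -4.0]
gripper_width: 0.485
grasp_force: 31.7
```

```bash
python3 - <<'E'
from h import *
o=monitor.get_obs();q=o["tool_rot"];print(o["eef_pos"],np.degrees(2*np.arctan2(q[2],q[1])))
E
```

```text
[0.5979 0.1019 0.1794] -28.554655729242853
```

Emit:
hand_motion([
  [[0,0,0,-0.1375,0],[0,0,0,-0.1375,0],[-0.035,-0.0315,0,0,0],[-0.035,-0.0315,0,0,0],[-0.035,-0.0315,0,0,0],[-0.035,-0.0315,0,0,0],[-0.035,-0.0315,0,0,0],[0,0,0.04,0,0],[0,0,0.04,0,0],[0,0,0.03,0,0],[0,0,0.02,0,0],[0,0,0.006,0,0],[0,0,0,0,0],[0,0,0,0,0]],
])

```text
t: 26.9
eef_pos: [0.4622, 0.2944, 0.0431]
tool_rot: [-0.0, 0.994, -0.111, -0.0]
contact_force: [-0.5, -0.9, -2.1]
gripper_width: 0.482
grasp_force: 31.6
```

```bash
python3 - <<'E'
from h import *
im,c=cam("wrist"); np.savez("w12.npz",im=im,c=np.array(c,dtype=object)); cv2.imwrite("pics/w12.png",im); v=im.max(2)
o=monitor.get_obs();q=o["tool_rot"];print(o["eef_pos"],np.degrees(2*np.arctan2(q[2],q[1])),to_tool([.462,.2946,.038]))
print("col252",list(zip(range(120,215,2),v[120:215:2,252].tolist())))
print("row212",list(zip(range(180,330,2),v[212,180:330:2].tolist())))
E
```

```text
[0.4626 0.2947 0.0437] -12.797375348791867 [-0.0006  0.0002  0.0057]
col252 [(120, 87), (122, 86), (124, 87), (126, 88), (128, 89), (130, 90), (132, 92), (134, 89), (136, 89), (138, 91), (140, 91), (142, 92), (144, 108), (146, 142), (148, 169), (150, 170), (152, 172), (154, 173), (156, 176), (158, 179), (160, 180), (162, 181), (164, 182), (166, 182), (168, 182), (170, 180), (172, 177), (174, 175), (176, 170), (178, 87), (180, 67), (182, 67), (184, 84), (186, 163), (188, 166), (190, 167), (192, 164), (194, 149), (196, 150), (198, 151), (200, 170), (202, 193), (204, 195), (206, 195), (208, 195), (210, 195), (212, 195), (214, 195)]
row212 [(180, 170), (182, 170), (184, 170), (186, 171), (188, 171), (190, 171), (192, 94), (194, 73), (196, 73), (198, 81), (200, 166), (202, 184), (204, 195), (206, 195), (208, 195), (210, 195), (212, 195), (214, 195), (216, 195), (218, 195), (220, 194), (222, 194), (224, 195), (226, 194), (228, 195), (230, 194), (232, 194), (234, 194), (236, 195), (238, 195), (240, 195), (242, 194), (244, 194), (246, 194), (248, 195), (250, 195), (252, 195), (254, 195), (256, 195), (258, 195), (260, 195), (262, 195), (264, 195), (266, 195), (268, 195), (270, 195), (272, 195), (274, 195), (276, 195), (278, 195), (280, 196), (282, 196), (284, 196), (286, 195), (288, 196), (290, 196), (292, 196), (294, 196), (296, 196), (298, 196), (300, 195), (302, 145), (304, 49), (306, 89), (308, 177), (310, 177), (312, 177), (314, 179), (316, 178), (318, 178), (320, 179), (322, 178), (324, 178), (326, 178), (328, 178)]
```

Emit:
hand_motion([
  [[0,-0.0013,0.002,0,0],[0,0,0.002,0,0],[0,0,0,0,0],[0,0,0,0,0],[0,0,0,0,0]],
])

```text
t: 27.45
eef_pos: [0.4625, 0.2956, 0.0391]
tool_rot: [-0.0, 0.994, -0.111, 0.0]
contact_force: [0.2, 0.8, -2.6]
gripper_width: 0.486
grasp_force: 31.6
```

```bash
cat > m.py <<'E'
from h import *
im,c=cam("wrist"); v=im.max(2); cv2.imwrite("pics/w13.png",im); E=cross_edge
print(monitor.get_obs()["eef_pos"])
print("front",[E(v,(x,170,192),125,0)+E(v,(x,186,200),158,0) for x in (225,240,252,264,279)])
for r in (205,212,218): print(r,"L",E(v,(r,184,206),125,1),E(v,(r,198,206),182,1),"R",E(v,(r,298,314),125,1),E(v,(r,296,306),186,1))
E
python3 m.py
```

```text
[0.4625 0.2956 0.039 ]
front [[179.2, 186.6, 187.2, 192.7], [179.0, 186.5, 187.2, 192.7], [179.0, 186.6, 187.6, 192.8], [179.0, 186.6, 187.5, 192.8], [178.9, 186.5, 187.5, 192.8]]
205 L [191.8, 199.6] [201.5] R [302.7, 310.4] [301.8]
212 L [192.6, 200.1] [201.9] R [302.4, 310.0] [301.1]
218 L [192.7, 200.5] [201.8] R [302.1, 309.7] [301.0, 301.0]
```

Emit:
hand_motion([
  [[0.0004,0,0.0008,0,0],[0,0,0.0007,0,0],[0,0,0,0,0],[0,0,0,0,0]],
])

```text
t: 27.9
eef_pos: [0.4629, 0.2955, 0.0378]
tool_rot: [-0.0, 0.994, -0.111, 0.0]
contact_force: [-2.2, -1.8, 5.6]
gripper_width: 0.485
grasp_force: 32.6
```

```bash
python3 m.py
```

```text
[0.4629 0.2956 0.0379]
front [[180.5, 188.3, 189.1, 192.5], [180.5, 188.3, 189.1, 192.6], [180.5, 187.9, 189.1, 192.5], [180.2, 187.9, 189.0, 189.0, 192.5], [180.2, 187.9, 189.0, 189.0, 192.5]]
205 L [191.5, 199.4] [201.5] R [302.8, 310.8] [301.8]
212 L [192.0, 199.7] [201.9] R [302.6, 310.4] [301.3]
218 L [192.6, 200.1] [201.8] R [302.5, 310.3] [301.1]
```

Emit:
hand_motion([
  [[0,0,0,0,0.55],[0,0,0,0,0.65],[0,0,0,0,0.8],[0,0,0,0,0.8],[0,0,0,0,0.8],[0,0,0,0,0.8]],
])

```text
t: 28.55
eef_pos: [0.4628, 0.2955, 0.0374]
tool_rot: [0.0, 0.994, -0.111, -0.0]
contact_force: [0.0, -0.3, -0.0]
gripper_width: 0.804
grasp_force: 0.0
```

Emit:
hand_motion([
  [[0,0,-0.03,0,0.9],[0,0,-0.045,0,1],[0,0,-0.045,0,1],[0,0,-0.045,0,1],[0.0073,0.0414,-0.01,0,1],[0.0073,0.0414,0,0,1],[0.0073,0.0414,0,0,1],[0.0073,0.0414,0,0,1],[0.0073,0.0414,0,0,1],[0.0073,0.0414,0,0,1],[0.0073,0.0414,0,0,1],[0,0,0,-0.101,1],[0,0,0,-0.101,1],[0,0,0,-0.101,1],[0,0,0,0,1],[0,0,0,0,1]],
])

```text
t: 30.15
eef_pos: [0.4484, 0.0016, 0.2124]
tool_rot: [0.0, 0.999, 0.039, 0.0]
contact_force: [-0.4, -0.3, -0.3]
gripper_width: 1.0
grasp_force: 0.0
```

```bash
python3 - <<'E'
from h import *
im,c=cam("wrist"); np.savez("w14.npz",im=im,c=np.array(c,dtype=object)); cv2.imwrite("pics/w14.png",cv2.resize(im[60:300,20:440],None,fx=1.9,fy=1.9))
print(proj(c,[[.4443,.1155,.022],[.437,-.095,.022]]))
E
```

```text
[[135.2975 164.6159]
 [345.4475 187.5728]]
```

View pics/w14.png

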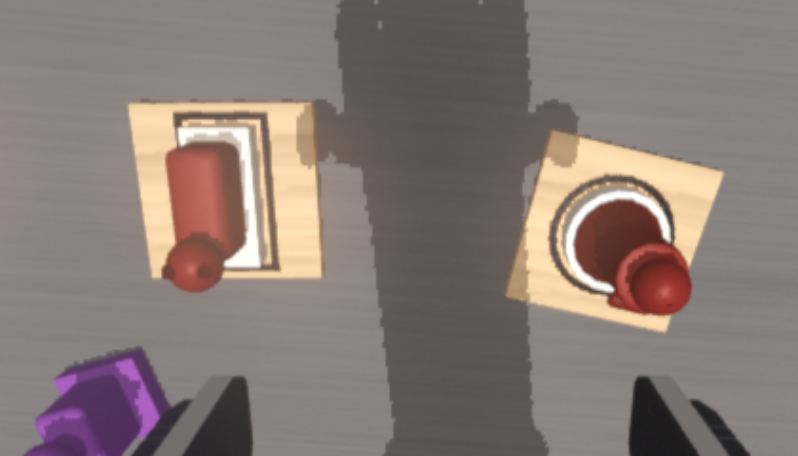

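The last view shows the cat inside its oblong line (crop (220,195)) and the figure in its ring (crop (615,235)), both upright. I quantify the centring from this frame.

```bash
python3 - <<'E'
from h import *
d=np.load("w14.npz",allow_pickle=True); im,c=d["im"],tuple(d["c"]); h,s,v=cv2.split(cv2.cvtColor(im,cv2.COLOR_BGR2HSV))
m=((s<45)&(v>215)).astype(np.uint8)*255
f=m.copy(); f[:150]=0; f[230:]=0; f[:,:305]=0; f[:,385:]=0
b=max(blobs(f,30),key=lambda b:cv2.arcLength(b,True)); P=cv2.convexHull(b); print("figure",circfit(plane(c,P.reshape(-1,2),.022),.028))
I=ink(im,c,[.4368,-.0947],half=.04); y,x=np.nonzero(I); r=plane(c,np.c_[x,y],.008); k=(np.abs(np.hypot(r[:,0]-.4368,r[:,1]+.0947)-.0325)<.004)&(v[y,x]<130)&~((x>345)&(y>190)); print("ring mid",circfit(r[k],.0325),k.sum())
g=m.copy(); g[:115]=0; g[215:]=0; g[:,:105]=0; g[:,170:]=0
Q=np.vstack([b.reshape(-1,2) for b in blobs(g,5)]); print("cat corners px",Q.min(0),Q.max(0)); R1=plane(c,Q,.022)[:,:2]
th=np.radians(4.4); ex=np.array([np.cos(th),np.sin(th)]); ey=np.array([-ex[1],ex[0]])
u=(R1-[.4443,.1155])@np.c_[ex,ey]; print("cat mm rel. outline: x",u[:,0].min()*1e3,u[:,0].max()*1e3,"y",u[:,1].min()*1e3,u[:,1].max()*1e3, rect(c,Q,.022))
I=ink(im,c,[.4443,.1155],half=.05); y,x=np.nonzero((I>0)&(v<120)); r=plane(c,np.c_[x,y],.008)[:,:2]; u=(r-[.4443,.1155])@np.c_[ex,ey]
k=(np.abs(u[:,0])<.05)&(np.abs(u[:,1])<.032); 
print("front line x",np.median(u[k&(u[:,0]>.037)&(u[:,0]<.0455)&(np.abs(u[:,1])<.018),0])*1e3,"right line y",np.median(u[k&(u[:,1]<-.018)&(np.abs(u[:,0])<.03),1])*1e3,"rear line",np.median(u[k&(u[:,0]<-.037)&(np.abs(u[:,1])<.018),0])*1e3)
E
```

```text
figure (array([ 0.4376, -0.0941,  0.0274]), np.float64(0.00017168126481126945))
ring mid (array([ 0.4365, -0.0948,  0.0326]), np.float64(0.0006821283705095812)) 410
cat corners px [114 127] [156 199]
cat mm rel. outline: x -35.62267006139507 36.578509704083 y -17.8473148489876 17.459202382614087 [ 0.4448  0.1153 72.1924 35.3051  4.4286]
front line x 40.99582200916328 right line y -22.17331126351098 rear line -42.334960355068056
```

```bash
python3 - <<'E'
from h import *
im,c=cam("side")
for b in blobs(masks(im)["red"],60): print(cv2.boundingRect(b))
print(proj(c,[[.462,.2946,.08],[.602,.294,.08],[.4443,.1155,.05],[.437,-.095,.08]]))
print(bot.hand_in())
E
```

```text
(254, 275, 23, 48)
(173, 263, 19, 44)
(272, 227, 34, 28)
(292, 171, 18, 35)
(375, 107, 20, 28)
(0, 0, 153, 287)
[[265.452  287.6748]
 [182.2758 276.7804]
 [288.059  240.8972]
 [301.5819 180.5155]]
the job is handed in; nothing more can be done
None
```

All four wax models were placed upright on their matching boards and the job is handed in. The cat and figure are centred to about 1–1.5 mm in the last wrist view, and the bust and finial to within about 0.5 mm at touchdown. The tape roll and pot were never touched.

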